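# Turn the big oat biscuit over in its baking tray

## Robot

A 6-joint arm with a two-finger parallel gripper is mounted at the origin on a cart in front of the work surface, level with it; the furniture and walls round the work are solid. World frame = base frame: x ahead of the robot, y to its left, z up, the work surface at z = 0. Lengths are in m, angles in degrees, forces in N, time in s.
With the tool pointing down it reaches from about 0.375 to 0.9 m from the base axis. Payload 3.1 kg.
Tool frame: the origin (TCP) lies at the very end of the fingers, on their centre line; the grasp point (between the pads) lies bot.grip_point_offset behind it (bot.grip_point_offset is the distance from the TCP to the grasp point, in m); z points along the fingers, y is the line along which they close (so a half turn about z gives the same grasp; the last joint's range is limited). The gripper opens to 87 mm and grips with 3 to 60 N. Pads are 19 mm wide; open, the fingers measure 117 mm over their backs; the gripper's body (75 mm by 190 mm) begins 51 mm behind the grasp point.
Start: joints at [-75.716, 30.224, 82.088, -0, 67.689, -10.227], TCP at [0.259, -0.569, 0.223] pointing down, gripper open.
Joint ranges: [-176.69, 176.69], [-43.24, 126.21], [12.49, 139.97], [-82, 262], [0, 151.66], [-163.58, 163.58]. Speed limits (degrees/s): [159.86, 159.86, 180, 180, 180, 180].

## Interface

Orientations are given as a 3x3 rotation matrix whose columns are the frame's x, y, z axes.
In Python, from rig import bot, viewer, ticket gives the robot as it stands.
- The arm moves only by the tool servo_tool, never from a script. Its argument "targets" is a list of rows, each an object with "offset": the shift along the tool's x, y, z in m, a list of three; "dr": the turn, a rotation vector about the tool's x, y, z in degrees, a list of three. In form: [{"offset": [x, y, z], "dr": [ax, ay, az]}, ...]. A call has 1 to 20 rows; each row is the pose to reach, as a shift and turn from the pose commanded when the call began, along the tool's axes at that moment; what a row does not reach only later rows make up. A row lasts 1/12 s, in which the tool goes at most 41.7 mm and 7.16 degrees, less where a joint would pass 70% of its speed; a pose out of reach is approached as far as the arm can. A call with a gripper value outside its range is refused whole. "gripper" is the gripper command: -1 is fully open, 1 is shut, values between are in proportion, set as the call begins (left out, the last holds). The fingers move at their own pace and stop on an object; the grip force is fixed at half the most. Time passes only in rows, so rows that repeat a pose let the fingers close. It gives the time, the measured TCP pose, the force, the opening and the grip force at its end, in the units of the state.
- bot.read_state(): the state, without advancing time (a new reading comes with each control period).
- viewer.capture(name): name is "side" or "top" or "wrist"; returns a dict with "color" (400x640x3 uint8, red, green, blue), "camera_matrix" (3x3 intrinsics, pixels), "R" (3x3) and "t" (3): a world point X has camera coordinates R X + t. Camera axes: x right, y down, z forward; pixel columns grow to the right and rows downward; lengths in m; the calibration is good to about 2 mm. A picture is of the moment at which its call begins. There is no depth.
- ticket.hand_in(): hands the job in; it is judged then, once.
The state is a dict: "time_s": time; "joint_positions": joint angles; "qvel": joint speeds; "tau": joint torques, N m; "position": TCP position; "tcp_rot": TCP orientation; "force": force on the tool from outside, world axes, zero at the start; "moment": the same for the moment, N m; "opening": opening from 0.0 (shut) to 1.0 (fully open); "grasp_force": force on a finger pad.
Only numpy, scipy, OpenCV 4.12 (cv2) and the standard library are available. Lean on these libraries where they do the work, as an engineer would, in place of code of your own. Each camera call takes 0.05 s, during which the arm holds its last target. There are 200 camera calls.

## Task

The big oat biscuit in the baking tray lies chocolate side down. Pick up the spatula from its wooden rest, turn the biscuit over with it so that it lies flat in the tray with the chocolate side up, without touching the biscuit with the gripper or lifting it more than about 10 cm, and then lay the spatula back in its rest the way it lay before. Leave the shakers, the bowl and the mugs alone.

Things in the scene. Friction and masses are not known exactly. Their poses are not given: they have to be found in the camera images.
- biscuit: Loose rigid oat biscuit, 110 mm across, 20 mm thick, about 90 g. Both flat faces are 68 mm across; bevels run from them to the edge band, 8.5 to 11.5 mm above the underside. Pale plain face up at the start, dark chocolate face down on the tray floor. Origin: centre of the chocolate face; +z points out of the plain face (so down when turned over). Tipped over its far edge it comes to lie about 110 mm on.
- biscuit_middle (a point): Centre of the biscuit, 10 mm above its chocolate face, halfway through its thickness.
- tray: Fixed dark steel baking tray, outside 210 mm (x) by 360 mm (y); walls 7 mm thick all round, their top 30 mm above the worktop; inner floor 3 mm above the worktop. Origin: centre of its underside, on the worktop; y along its long side, z up. The biscuit starts 30 to 60 mm from the centre towards the -y end, so there is room to turn it over towards +y.
- spatula: Loose straight spatula, 120 g, 280 mm long. Origin: centre of its black handle; +x runs to the blade, z is normal to the blade. Handle 150 mm long, 22 mm wide (y), 14 mm thick; steel blade 75 mm wide, 2 mm thick, x = 114 to 205 mm, in the handle's middle plane. At the start it lies level in its rest, handle centre about over the rest's centre, 52 mm above the worktop, blade along the rest's +x.
- blade_tip (a point): Middle of the blade's front edge, 205 mm along +x from the spatula's origin.
- spatula_rest: Fixed wooden spatula rest. Origin: centre of its underside, on the worktop. Base 130 (x) by 75 by 10 mm; two forked posts, 12 mm thick, at x = -52 and +52 mm, with saddles 45 mm above the worktop that carry the handle, and prongs to 66 mm; slots 40 mm wide, running along x. Between the posts 92 mm are free to take the handle from above.
- shaker_a: Small white china shaker, 43 mm wide, 64 mm high, bystander, to be left alone. Origin: centre of its underside.
- shaker_b: Second white china shaker, 43 mm wide, 64 mm high, bystander, to be left alone. Origin: centre of its underside.
- bowl_low_0: White china bowl, 136 mm wide, 46 mm high, bystander, to be left alone. Origin: centre of its underside.
- mug_4: White china mug, 91 mm wide, 118 mm with its handle, 94 mm high, bystander, to be left alone. Origin: centre of its underside.
There are look-alikes about, which are no part of the job. There is more than one size of the biscuit; the one meant has the size given above. Leave any pink look-alike of the spatula_rest alone.

How it is judged (in metres and radians):
On the way, in this order (a step that is already met when the one before it is completed fails the run):
1. the spatula is lifted clear of its rest (height (world z) of spatula above 0.075 m), for 0.1 s.
2. the spatula tips the biscuit up by more than 25 degrees (angle between biscuit's own z axis and vertical above 0.44 rad and contact force between spatula and biscuit above 0.05 N), for 0.05 s.
3. the biscuit lies chocolate side up, flat on the tray floor and still (angle between biscuit's own z axis and vertical above 2.99 rad and x of biscuit in the frame of tray between -0.1 and 0.1 m and y of biscuit in the frame of tray between -0.17 and 0.17 m and z of biscuit in the frame of tray between 0.017 and 0.029 m and linear speed of biscuit below 0.02 m/s), for 0.2 s.
At the end, for the whole second after the job is handed in: The biscuit lies still, level within 8 degrees, on the tray floor, chocolate face up. The spatula lies still in both saddles of its rest, blade along the rest's +x, its centre within 20 mm along and 12 mm across of the rest's centre and 46 to 58 mm above the worktop (all of step 3 and linear speed of spatula below 0.02 m/s and x of spatula in the frame of spatula_rest between -0.02 and 0.02 m and y of spatula in the frame of spatula_rest between -0.012 and 0.012 m and z of spatula in the frame of spatula_rest between 0.046 and 0.058 m and x of blade_tip in the frame of spatula_rest above 0.17 m); the robot touches nothing.
It fails at once if the gripper or arm touches the biscuit (contact force between any of the fingers, the arm and biscuit above 0.3 N).
It fails at once if the biscuit is lifted or thrown more than 0.15 m above the worktop (height (world z) of biscuit above 0.15 m).
It fails at once if a bystander is pushed more than 30 mm (distance of any of shaker_a, shaker_b, bowl_low_0, mug_4 from where it was at the start of the episode above 0.03 m).
It also fails if it takes over 48 s, if anything falls off the work surface, if the arm or the gripper's body presses on something with over 40 N, if the wrist force passes 120 N, or if a joint passes its speed limit or range.

## Working session

There is one attempt and no reset: what is moved stays moved. The work goes in short steps, Python scripts to look and compute and a tool call to move; the robot and the scene stay as the last step left them, time stands still between calls to the robot, and variables do not carry over. Pictures are saved under pics/ and viewed, at most 10 in all, crops included, and the job is handed in when it is done.

Besides the shell and the picture viewer there is one more tool, called after "Emit:" as name([rows], argument=value, ...), one row to a line, values as JSON. servo_tool: Moves the arm, as the interface text tells. Its arguments: {"type":"object","properties":{"targets":{"type":"array"},"gripper":{"type":"number"}},"required":["targets"]}

```bash
ls; mkdir -p pics; cat > h.py <<'E'
import numpy as np, cv2
from rig import bot, viewer, ticket
def snap(n,f):
    c=viewer.capture(n); cv2.imwrite(f'pics/{f}.png',c['color'][:,:,::-1]); np.savez(f'pics/{f}.npz',K=c['camera_matrix'],R=c['R'],t=c['t']); return c
def ray(f,px,z):
    d=np.load(f'pics/{f}.npz'); v=d['R'].T@np.linalg.solve(d['K'],[px[0],px[1],1.]); o=-d['R'].T@d['t']
    return o+v*(z-o[2])/v[2]
def proj(f,X):
    d=np.load(f'pics/{f}.npz'); p=d['K']@(d['R']@np.asarray(X)+d['t']); return p[:2]/p[2]
E
python3 - <<'E'
from h import *
np.set_printoptions(precision=4,suppress=True)
for n in('top','side'):
    c=snap(n,n+'0'); print(c['camera_matrix'],c['R'],-c['R'].T@c['t'])
s=bot.read_state(); print(s, bot.grip_point_offset)
a=cv2.imread('pics/top0.png');b=cv2.imread('pics/side0.png')
E
```

```text
pics
[[495.1665   0.     319.7198]
 [  0.     495.1665 205.7793]
 [  0.       0.       1.    ]] [[-0.3915 -0.9202 -0.0029]
 [-0.7542  0.3227 -0.5719]
 [ 0.5272 -0.2217 -0.8203]] [-0.4125  0.3301  1.5916]
[[452.6175   0.     320.6672]
 [  0.     452.6175 198.0972]
 [  0.       0.       1.    ]] [[ 0.9595 -0.2808 -0.0234]
 [-0.1542 -0.4536 -0.8778]
 [ 0.2358  0.8458 -0.4785]] [ 0.2522 -1.3324  0.7553]
{'time_s': 0.1, 'joint_positions': array([-75.7162,  30.2748,  82.1498,   0.0007,  67.6871, -10.2264]), 'qvel': array([ 0.0508, -0.0867, -0.1344, -0.0023, -0.0282,  0.0903]), 'tau': array([ -0.0007, -44.0985, -17.715 ,   0.0636,   0.0534,  -0.    ]), 'position': array([ 0.2592, -0.568 ,  0.2217]), 'tcp_rot': array([[ 0.9099,  0.4149, -0.0005],
       [ 0.4149, -0.9099,  0.0019],
       [ 0.0004, -0.0019, -1.    ]]), 'force': array([-0.7574, -0.0253, -0.2113]), 'moment': array([ 0.0235, -0.0047, -0.0203]), 'grasp_force': 0.0, 'opening': 0.9991988770981202} 0.0187
```

View pics/top0.png

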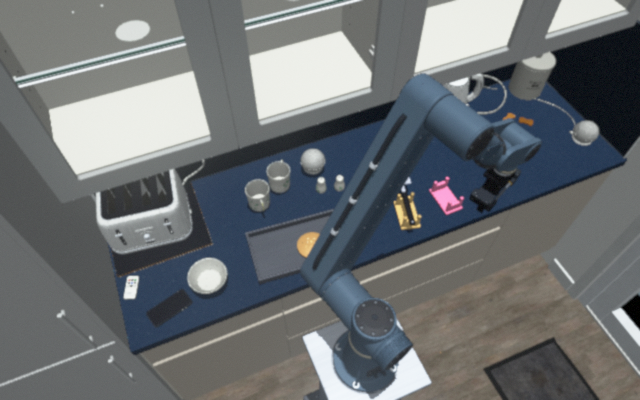

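View pics/side0.png

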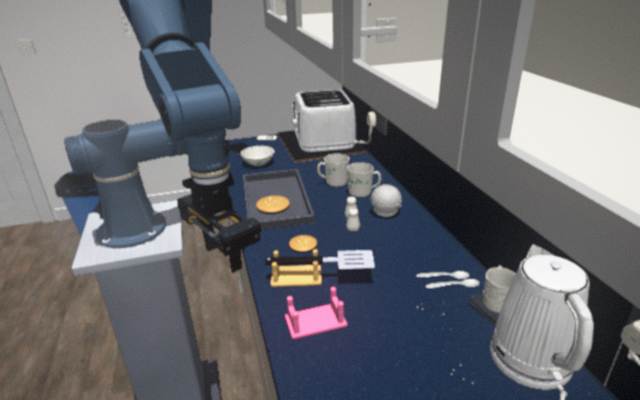

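The top view shows the tray at (295,245), the biscuit at (308,244), the wooden rest with the spatula at (407,212) and the pink rest at (446,196). In the side view there are two candidates: the biscuit in the tray at (272,204) and a smaller one on the worktop at (303,243). The one in the tray fits the description. The yellow rest at (297,272) is the one carrying the spatula; the pink one at (316,320) is the look-alike. An enlarged crop should confirm this.

```bash
python3 - <<'E'
from h import *
b=cv2.imread('pics/side0.png')[165:295,235:385]; a=cv2.imread('pics/top0.png')[160:290,240:440]
cv2.imwrite('pics/c1.png',cv2.resize(b,None,fx=5,fy=4.5,interpolation=cv2.INTER_CUBIC)[:585])
cv2.imwrite('pics/c2.png',cv2.resize(a,None,fx=4,fy=4,interpolation=cv2.INTER_CUBIC))
for z,p in((.013,(272,204)),(.01,(303,243)),(.0,(297,280))): print(ray('side0',p,z))
for z,p in((.02,(308,244)),(.0,(407,212))): print(ray('top0',p,z))
E
```

```text
[ 0.45113456 -0.00733331  0.013     ]
[ 0.49382125 -0.26093396  0.01      ]
[ 0.43949325 -0.40812334  0.        ]
[0.45701271 0.012035   0.02      ]
[ 0.44999999 -0.39986461  0.        ]
```

View pics/c1.png

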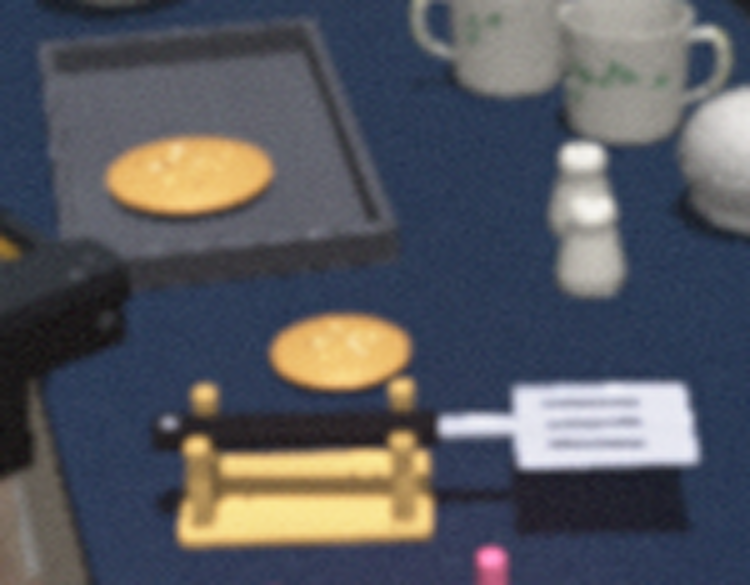

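View pics/c2.png

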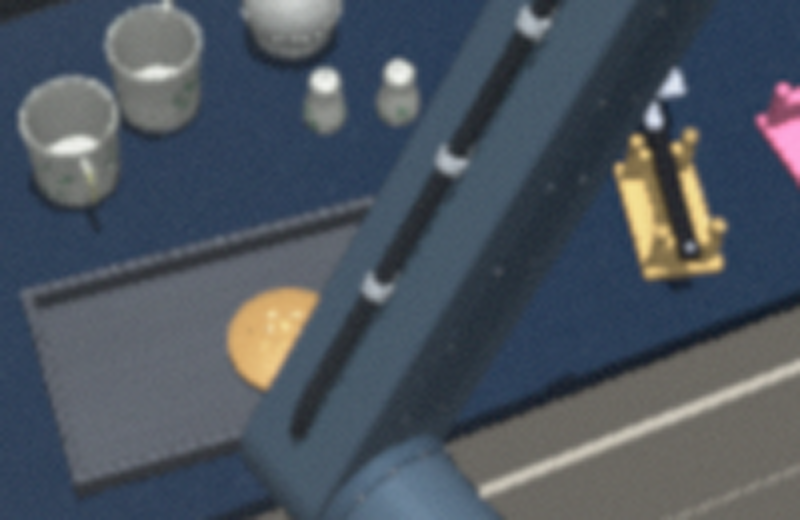

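The crops confirm it. The larger biscuit is the one in the tray (c1 190,175), and the smaller one lies on the worktop (c1 340,350). The spatula rests in the wooden rest with its blade to the right, front edge at c1 about (695,425), and the tray rim corners are visible. Now I'll fit the poses.

```bash
cat > fit.py <<'E'
from h import *
from scipy.optimize import least_squares
np.set_printoptions(precision=4,suppress=True)
C1=lambda x,y:('side0',(235+x/5,165+y/4.5)); C2=lambda x,y:('top0',(240+x/4,160+y/4))
def fit(obs,x0):
    def W(q,m): c,s=np.cos(q[2]),np.sin(q[2]); return [q[0]+c*m[0]-s*m[1],q[1]+s*m[0]+c*m[1],m[2]]
    f=lambda q:np.concatenate([proj(o[0],W(q,m))-o[1] for m,o in obs])
    r=least_squares(f,x0,loss='soft_l1'); print(r.x[:2],np.degrees(r.x[2])); print(r.fun.reshape(-1,2).round(1).tolist()); return r.x
z=.052
fit([((.205,.0375,z),C1(686,383)),((.205,-.0375,z),C1(699,467)),((.114,.0375,z),C1(512,383)),((.114,-.0375,z),C1(516,468)),((-.075,0,z),C1(155,432)),((.075,0,z),C1(438,428))],[.44,-.4,0])
fit([((.065,-.0375,.01),C1(434,528)),((-.065,-.0375,.01),C1(178,530)),((.065,.0375,.01),C1(430,452)),((-.065,-.0375,.01),C2(722,265)),((-.065,.0375,.01),C2(645,275)),((.065,.0375,.01),C2(616,168))],[.44,-.4,0])
fit([((-.105,.18,.03),C1(40,45)),((.105,.18,.03),C1(315,20)),((.105,-.18,.03),C1(394,233)),((.105,.18,.03),C2(22,293)),((-.105,.18,.03),C2(80,480))],[.45,.05,0])
for n,box in(('side0',(250,190,298,222)),('top0',(285,225,330,265))):
    im=cv2.imread(f'pics/{n}.png'); x0,y0,x1,y1=box; h=cv2.cvtColor(im[y0:y1,x0:x1],cv2.COLOR_BGR2HSV)
    m=((h[...,1]>90)&(h[...,2]>90)&(h[...,0]<30)).astype(np.uint8); k=max(cv2.findContours(m,0,1)[0],key=cv2.contourArea)[:,0]+[x0,y0]
    P=np.array([ray(n,p,.014)[:2] for p in k]); A=np.c_[2*P,np.ones(len(P))]; s=np.linalg.lstsq(A,(P**2).sum(1),rcond=None)[0]
    print(n,len(k),k.min(0),k.max(0),s[:2],np.sqrt(s[2]+s[0]**2+s[1]**2),P.min(0),P.max(0))
E
python3 fit.py
```

```text
[ 0.4386 -0.3916] -16.702779907691596
[[-0.3, 0.7], [-0.2, -0.7], [0.3, 1.2], [0.3, -0.4], [-0.6, -0.2], [0.5, -0.2]]
[ 0.4415 -0.394 ] -16.081195363891954
[[-0.9, -0.1], [-0.2, 0.5], [-0.2, -1.0], [0.1, -0.4], [-0.1, -0.9], [0.0, -1.9]]
[0.47   0.0336] -5.652469588636867
[[-0.9, -0.7], [-0.3, -0.7], [0.1, -0.7], [1.2, -2.1], [-0.1, -0.0]]
side0 74 [256 196] [288 212] [ 0.4529 -0.0067] 0.05587515224205466 [ 0.3984 -0.0659] [0.5082 0.0526]
top0 62 [297 232] [318 256] [0.4651 0.0108] 0.04237844521227981 [ 0.4166 -0.0399] [0.5073 0.0541]
```

Emit:
servo_tool([
  {"offset": [0.13, -0.035, 0.035], "dr": [0, 0, 20]},
  {"offset": [0.2565, -0.068, 0.073], "dr": [0, 0, 41]},
  {"offset": [0.2565, -0.068, 0.073], "dr": [0, 0, 41]},
  {"offset": [0.2565, -0.068, 0.073], "dr": [0, 0, 41]},
  {"offset": [0.2565, -0.068, 0.073], "dr": [0, 0, 41]},
  {"offset": [0.2565, -0.068, 0.073], "dr": [0, 0, 41]},
  {"offset": [0.2565, -0.068, 0.073], "dr": [0, 0, 41]},
  {"offset": [0.2565, -0.068, 0.073], "dr": [0, 0, 41]},
  {"offset": [0.2565, -0.068, 0.073], "dr": [0, 0, 41]},
  {"offset": [0.2565, -0.068, 0.073], "dr": [0, 0, 41]},
  {"offset": [0.2565, -0.068, 0.073], "dr": [0, 0, 41]},
], gripper=-1)

```text
time_s: 1.02
position: [0.4638, -0.4015, 0.1498]
tcp_rot: [[0.959, -0.285, 0.0], [-0.285, -0.959, -0.001], [0.0, 0.001, -1.0]]
force: [-0.9, 0.3, -0.4]
opening: 1.002
grasp_force: 0.0
```

```bash
python3 - <<'E'
from h import *
np.set_printoptions(precision=4,suppress=True)
for n in('wrist','side','top'): snap(n,n+'1')
w=cv2.imread('pics/wrist1.png'); t=cv2.resize(cv2.imread('pics/top1.png')[180:290,230:330],None,fx=3,fy=3)
cv2.imwrite('pics/v1.png',np.vstack([cv2.resize(w,(400,250)),cv2.resize(t,(400,340))]))
s=bot.read_state(); print(s['time_s'],s['position'],s['tcp_rot'],s['joint_positions'],s['force'])
im=cv2.imread('pics/top1.png'); x0,y0,x1,y1=285,225,330,265; h=cv2.cvtColor(im[y0:y1,x0:x1],cv2.COLOR_BGR2HSV)
m=((h[...,1]>90)&(h[...,2]>90)&(h[...,0]<30)).astype(np.uint8); k=max(cv2.findContours(m,0,1)[0],key=cv2.contourArea)[:,0]+[x0,y0]
P=np.array([ray('top1',p,.014)[:2] for p in k]); print(cv2.minEnclosingCircle(P.astype(np.float32)),k.min(0),k.max(0))
E
```

```text
1.1667 [ 0.4636 -0.4017  0.15  ] [[ 0.9583 -0.2858  0.0004]
 [-0.2858 -0.9583 -0.0008]
 [ 0.0006  0.0006 -1.    ]] [-51.3249  34.3116  87.7068  -0.0115  57.9319  55.2892] [-0.3892  0.748  -0.6223]Traceback (most recent call last):
  File "<stdin>", line 8, in <module>
ValueError: max() iterable argument is empty
```

View pics/v1.png

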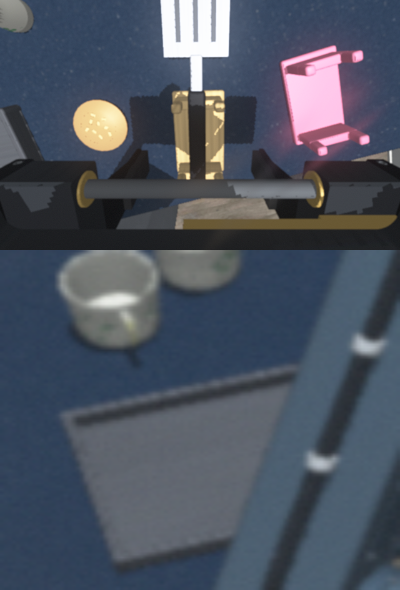

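The wrist view shows the handle centred between the fingers at column ~198 of 400, aligned with the tool. The pink rest is off to the right and the small biscuit to the left. Next: descend and grip.

Emit:
servo_tool([
  {"offset": [0, 0, 0.03], "dr": [0, 0, 0]},
  {"offset": [0, 0, 0.06], "dr": [0, 0, 0]},
  {"offset": [0, 0, 0.085], "dr": [0, 0, 0]},
  {"offset": [0, 0, 0.105], "dr": [0, 0, 0]},
  {"offset": [0, 0, 0.116], "dr": [0, 0, 0]},
  {"offset": [0, 0, 0.116], "dr": [0, 0, 0]},
  {"offset": [0, 0, 0.116], "dr": [0, 0, 0]},
])

```text
time_s: 1.75
position: [0.4642, -0.4009, 0.0336]
tcp_rot: [[0.959, -0.285, -0.0], [-0.285, -0.959, 0.0], [-0.0, -0.0, -1.0]]
force: [-0.3, -1.3, 0.2]
opening: 1.001
grasp_force: 0.0
```

Emit:
servo_tool([
  {"offset": [0, 0, 0], "dr": [0, 0, 0]},
  {"offset": [0, 0, 0], "dr": [0, 0, 0]},
  {"offset": [0, 0, 0], "dr": [0, 0, 0]},
  {"offset": [0, 0, 0], "dr": [0, 0, 0]},
  {"offset": [0, 0, 0], "dr": [0, 0, 0]},
  {"offset": [0, 0, 0], "dr": [0, 0, 0]},
  {"offset": [0, 0, 0], "dr": [0, 0, 0]},
  {"offset": [0, 0, 0], "dr": [0, 0, 0]},
  {"offset": [0, 0, 0], "dr": [0, 0, 0]},
  {"offset": [0, 0, 0], "dr": [0, 0, 0]},
], gripper=1)

```text
time_s: 2.58
position: [0.4645, -0.4003, 0.0335]
tcp_rot: [[0.959, -0.284, -0.0], [-0.284, -0.959, 0.0], [-0.0, -0.0, -1.0]]
force: [0.1, -0.4, -0.1]
opening: 0.328
grasp_force: 0.0
```

Emit:
servo_tool([
  {"offset": [0, 0, 0], "dr": [0, 0, 0]},
  {"offset": [0, 0, 0], "dr": [0, 0, 0]},
  {"offset": [0, 0, 0], "dr": [0, 0, 0]},
  {"offset": [0, 0, 0], "dr": [0, 0, 0]},
  {"offset": [0, 0, 0], "dr": [0, 0, 0]},
  {"offset": [0, 0, 0], "dr": [0, 0, 0]},
])

```text
time_s: 3.08
position: [0.4645, -0.4003, 0.0335]
tcp_rot: [[0.959, -0.284, -0.0], [-0.284, -0.959, 0.0], [-0.0, -0.0, -1.0]]
force: [-0.7, 0.2, -0.0]
opening: 0.247
grasp_force: 30.0
```

Emit:
servo_tool([
  {"offset": [0, 0, -0.02], "dr": [0, 0, 0]},
  {"offset": [0, 0, -0.04], "dr": [0, 0, 0]},
  {"offset": [0, 0, -0.06], "dr": [0, 0, 0]},
  {"offset": [0, 0, -0.08], "dr": [0, 0, 0]},
  {"offset": [0, 0, -0.1], "dr": [0, 0, 0]},
  {"offset": [0, 0, -0.12], "dr": [0, 0, 0]},
  {"offset": [0, 0, -0.12], "dr": [0, 0, 0]},
  {"offset": [0, 0, -0.12], "dr": [0, 0, 0]},
])

```text
time_s: 3.75
position: [0.4648, -0.4009, 0.1543]
tcp_rot: [[0.959, -0.284, 0.001], [-0.284, -0.959, -0.002], [0.002, 0.002, -1.0]]
force: [0.2, 0.0, -2.1]
opening: 0.253
grasp_force: 30.0
```

```bash
python3 - <<'E'
from h import *
np.set_printoptions(precision=4,suppress=True)
for n in('wrist','side'): snap(n,n+'2')
w=cv2.imread('pics/wrist2.png'); t=cv2.resize(cv2.imread('pics/side2.png')[140:290,230:430],None,fx=4,fy=4)
cv2.imwrite('pics/v2.png',t)
s=bot.read_state(); print(s['time_s'],s['position'],s['tcp_rot'],s['joint_positions'],s['force'],s['moment'])
E
```

```text
3.85 [ 0.4637 -0.3996  0.1522] [[ 0.9588 -0.2839 -0.0017]
 [-0.2839 -0.9589  0.0019]
 [-0.0021 -0.0014 -1.    ]] [-51.1955  34.129   87.6512  -0.006   58.3657  55.3013] [-0.5568  0.2629 -1.8175] [ 0.0779  0.0317 -0.0075]
```

View pics/v2.png

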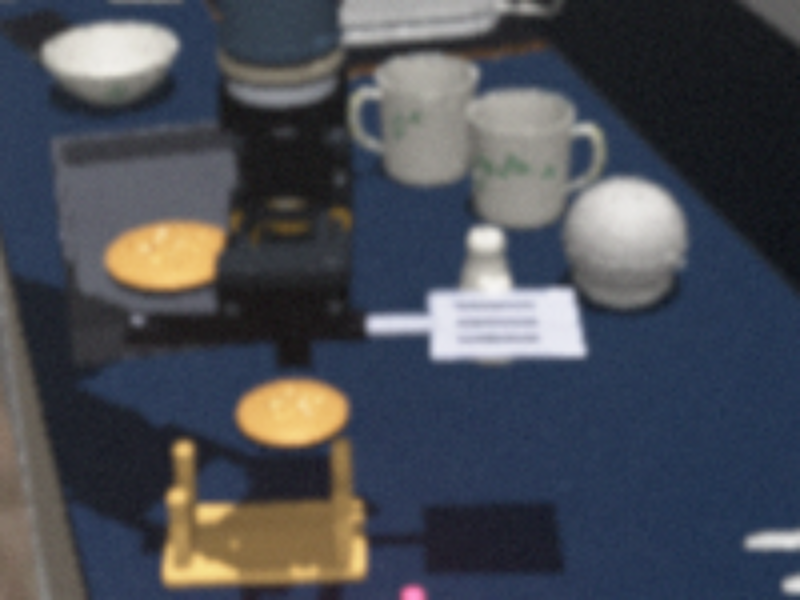

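The spatula is lifted level; the blade corners are at crop (573,290), (587,356), (428,291) and (431,358). Now I'll fit its pose in the gripper and plan the approach.

```bash
cat > plan.py <<'E'
from h import *
from scipy.spatial.transform import Rotation as Ro
np.set_printoptions(precision=4,suppress=True)
U=np.array([np.cos(np.radians(84.35)),np.sin(np.radians(84.35)),0])
B=np.array([.453,-.007,0])
TIP=np.array([.205-.026,0,-.0187])   # blade tip in tool frame (adjust)
def pose(s,z,pitch,off=0):  # tip at B+U*s, height z, pitch up deg -> TCP R,p
    p=np.radians(pitch); Z=np.array([0,0,1.])
    x=U*np.cos(p)+Z*np.sin(p); zz=U*np.sin(p)-Z*np.cos(p); R=np.c_[x,np.cross(zz,x),zz]
    # spatula pitch in grip is off deg (tip up positive)
    T=Ro.from_euler('y',off,degrees=True).as_matrix()
    return R, B+U*s+Z*z-R@TIP
def rows(L,R0,p0):
    for s,z,pi in L:
        R,p=pose(s,z,pi); print((s,z,pi),(R0.T@(p-p0)).round(4).tolist(),Ro.from_matrix(R0.T@R).as_rotvec(degrees=True).round(2).tolist(),'tcp',p.round(3))
E
python3 - <<'E'
from plan import *
from scipy.optimize import least_squares
s=bot.read_state(); R0,p0=s['tcp_rot'],s['position']
px=[(573,290),(587,356),(428,291),(431,358),(128,326),(367,324)]
M=np.array([(.205,.0375,0),(.205,-.0375,0),(.114,.0375,0),(.114,-.0375,0),(-.075,0,0),(.075,0,0)])
def W(q):
    A=Ro.from_euler('zyx',q[3:]).as_matrix()   # tool-frame attitude; spatula y=-tool y, z=-tool z
    m=M*[1,-1,-1]; return p0+(R0@((A@m.T).T+q[:3]).T).T
f=lambda q:np.r_[np.concatenate([proj('side2',w)-[230+a/4,140+b/4] for w,(a,b) in zip(W(q),px)]),(q[1])/.002,(q[2]+.0187)/.003,q[5]/.02]
r=least_squares(f,[-.025,0,-.0187,0,0,0]); print(r.x[:3],np.degrees(r.x[3:]),r.fun.round(1))
print(W(r.x)[:2].mean(0), R0.T@(W(r.x)[:2].mean(0)-p0))
rows([(-.085,.12,0),(-.085,.09,-21),(-.065,.012,-21),(-.05,.005,-21)],R0,p0)
E
```

```text
[-0.0265 -0.0001 -0.019 ] [ 0.3305 -0.254   0.3126] [ 0.1  0.2 -0.5 -0.2  0.4  0.3  0.4 -0.3 -0.6  0.1  0.2  0.  -0.1 -0.1
  0.3]
[ 0.6346 -0.4513  0.1699] [ 0.1785  0.001  -0.0181]
(-0.085, 0.12, 0) [-0.072, -0.114, 0.0512] [-0.17, 0.02, -100.84] tcp [ 0.427 -0.27   0.101]
(-0.085, 0.09, -21) [-0.073, -0.1192, 0.0158] [-18.62, -15.24, -99.55] tcp [ 0.428 -0.265  0.137]
(-0.065, 0.012, -21) [-0.0766, -0.1387, 0.0938] [-18.62, -15.24, -99.55] tcp [ 0.429 -0.245  0.059]
(-0.05, 0.005, -21) [-0.0794, -0.1534, 0.1009] [-18.62, -15.24, -99.55] tcp [ 0.431 -0.23   0.052]
```

Emit:
servo_tool([
  {"offset": [-0.02, -0.03, 0], "dr": [0, 0, -7]},
  {"offset": [-0.04, -0.06, 0], "dr": [0, 0, -14]},
  {"offset": [-0.06, -0.09, 0], "dr": [0, 0, -21]},
  {"offset": [-0.072, -0.114, 0], "dr": [0, 0, -28]},
  {"offset": [-0.072, -0.114, 0], "dr": [0, 0, -35]},
  {"offset": [-0.072, -0.114, 0], "dr": [0, 0, -42]},
  {"offset": [-0.072, -0.114, 0], "dr": [0, 0, -49]},
  {"offset": [-0.072, -0.114, 0], "dr": [0, 0, -56]},
  {"offset": [-0.072, -0.114, 0], "dr": [0, 0, -63]},
  {"offset": [-0.072, -0.114, 0], "dr": [0, 0, -70]},
  {"offset": [-0.072, -0.114, 0], "dr": [0, 0, -77]},
  {"offset": [-0.072, -0.114, 0], "dr": [0, 0, -84]},
  {"offset": [-0.072, -0.114, 0], "dr": [0, 0, -91]},
  {"offset": [-0.072, -0.114, 0], "dr": [0, 0, -98]},
  {"offset": [-0.072, -0.114, 0], "dr": [0, 0, -100.8]},
  {"offset": [-0.072, -0.114, 0], "dr": [0, 0, -100.8]},
  {"offset": [-0.072, -0.114, 0], "dr": [0, 0, -100.8]},
])

```text
time_s: 5.27
position: [0.4272, -0.27, 0.1523]
tcp_rot: [[0.101, 0.995, -0.002], [0.995, -0.101, 0.002], [0.002, -0.002, -1.0]]
force: [0.1, 0.1, -1.7]
opening: 0.245
grasp_force: 30.0
```

```bash
sed -i 's/^TIP=.*/TIP=np.array([.1785,.000,-.0184])/' plan.py; python3 - <<'E'
from plan import *
for n in('top','side'): snap(n,n+'3')
s=bot.read_state(); R0,p0=s['tcp_rot'],s['position']; print(s['time_s'],p0,s['joint_positions'])
a=cv2.resize(cv2.imread('pics/top3.png')[200:290,235:385],None,fx=5,fy=3.3); b=cv2.resize(cv2.imread('pics/side3.png')[150:250,230:380],None,fx=5,fy=3)
cv2.imwrite('pics/v3.png',np.vstack([a[:297],b]))
rows([(-.085,.09,-21),(-.070,.04,-21),(-.062,.012,-21),(-.06,.006,-21),(-.045,.005,-21)],R0,p0)
E
```

```text
5.3667 [ 0.4274 -0.2703  0.1528] [-44.9864  27.0763 103.0043  -0.0014  50.012  -39.2256]
(-0.085, 0.09, -21) [0.0063, -0.0005, 0.016] [-0.09, -21.06, -0.1] tcp [ 0.428 -0.264  0.137]
(-0.07, 0.04, -21) [0.0212, -0.0004, 0.066] [-0.09, -21.06, -0.1] tcp [ 0.429 -0.249  0.087]
(-0.062, 0.012, -21) [0.0292, -0.0004, 0.094] [-0.09, -21.06, -0.1] tcp [ 0.43  -0.241  0.059]
(-0.06, 0.006, -21) [0.0312, -0.0004, 0.1] [-0.09, -21.06, -0.1] tcp [ 0.43  -0.239  0.053]
(-0.045, 0.005, -21) [0.0462, -0.0004, 0.101] [-0.09, -21.06, -0.1] tcp [ 0.432 -0.224  0.052]
```

View pics/v3.png

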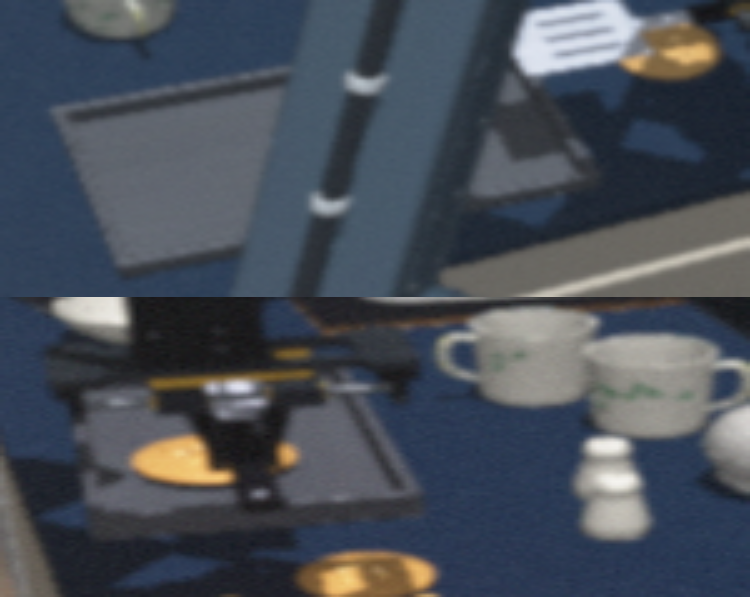

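The spatula now heads into the tray. The tray's -x/-y corner shows at a(595,180). I'll quickly check the tray fit against it while moving on.

```bash
cat >> fit.py <<'E'
print('--')
T=fit([((-.105,.18,.03),C1(40,45)),((.105,.18,.03),C1(315,20)),((.105,-.18,.03),C1(394,233)),((.105,.18,.03),C2(22,293)),((-.105,-.18,.03),('top0',(354.5,253.5)))],[.45,.05,0])
for c in((.4529,-.0067),(.453,-.002)):
    d=np.array(c)-T[:2]; cc,ss=np.cos(T[2]),np.sin(T[2]); print('biscuit in tray',cc*d[0]+ss*d[1],-ss*d[0]+cc*d[1])
E
python3 fit.py | sed -n '/--/,$p'
```

```text
--
[0.4709 0.038 ] -5.969945324201329
[[-0.5, -1.3], [-0.1, -1.2], [-0.3, -1.3], [0.1, -2.2], [1.5, -0.2]]
biscuit in tray -0.01326148524832348 -0.0463141815036738
biscuit in tray -0.01365085940566597 -0.041629270857183966
```

Emit:
servo_tool([
  {"offset": [0.002, 0, 0.005], "dr": [0, -7, 0]},
  {"offset": [0.004, 0, 0.01], "dr": [0, -14, 0]},
  {"offset": [0.006, 0, 0.016], "dr": [0, -21, 0]},
  {"offset": [0.01, 0, 0.03], "dr": [0, -21, 0]},
  {"offset": [0.015, 0, 0.045], "dr": [0, -21, 0]},
  {"offset": [0.021, 0, 0.066], "dr": [0, -21, 0]},
  {"offset": [0.021, 0, 0.066], "dr": [0, -21, 0]},
  {"offset": [0.021, 0, 0.066], "dr": [0, -21, 0]},
])

```text
time_s: 6.03
position: [0.4293, -0.2492, 0.0867]
tcp_rot: [[0.091, 0.995, -0.038], [0.93, -0.099, -0.355], [-0.357, -0.003, -0.934]]
force: [-0.2, 0.7, -0.9]
opening: 0.252
grasp_force: 30.0
```

```bash
python3 - <<'E'
from plan import *
for n in('wrist','top'): snap(n,n+'4')
s=bot.read_state(); R0,p0=s['tcp_rot'],s['position']; print(s['time_s'],p0,s['joint_positions'],p0+R0@TIP)
a=cv2.resize(cv2.imread('pics/top4.png')[200:290,290:400],None,fx=4,fy=4); b=cv2.imread('pics/wrist4.png')
cv2.imwrite('pics/v4.png',np.hstack([a,cv2.resize(b,(360,360))]))
rows([(-.062,.012,-21),(-.06,.006,-21),(-.045,.005,-21)],R0,p0)
E
```

```text
6.1333 [ 0.4304 -0.2504  0.0882] [-31.6293  33.8406 112.4978 -39.8682  30.1904   8.3382] [ 0.4478 -0.0781  0.0413]
(-0.062, 0.012, -21) [0.0191, -0.0016, 0.0242] [0.04, 0.03, -0.09] tcp [ 0.43  -0.241  0.059]
(-0.06, 0.006, -21) [0.0232, -0.0016, 0.029] [0.04, 0.03, -0.09] tcp [ 0.43  -0.239  0.053]
(-0.045, 0.005, -21) [0.0375, -0.0016, 0.0246] [0.04, 0.03, -0.09] tcp [ 0.432 -0.224  0.052]
```

View pics/v4.png

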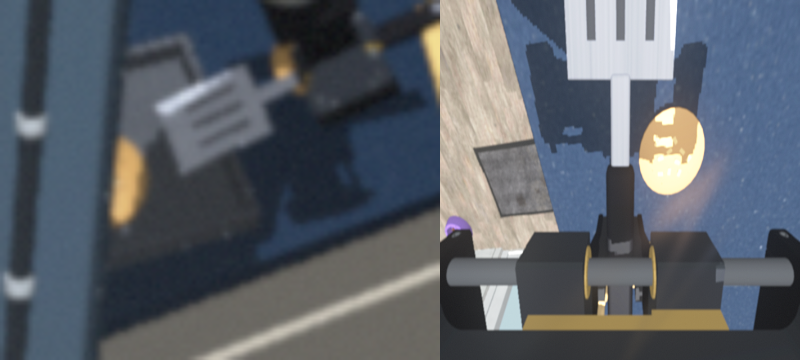

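The top view shows the blade over the tray's -y wall, its front edge around crop (169,138), clear of the biscuit edge at crop (148,180).

```bash
python3 - <<'E'
from plan import *
print(proj('top4',[.4478,-.0781,.0413]),'seen 332.3 234.5')
im=cv2.imread('pics/top4.png'); x0,y0,x1,y1=314,225,335,262; h=cv2.cvtColor(im[y0:y1,x0:x1],cv2.COLOR_BGR2HSV)
m=((h[...,1]>90)&(h[...,2]>70)&(h[...,0]<30)).astype(np.uint8); k=np.argwhere(m)[:,::-1]+[x0,y0]
# right edge points per row
E=np.array([[k[k[:,1]==r,0].max()+.5,r] for r in np.unique(k[:,1])]); P=np.array([ray('top4',p,.0145)[:2] for p in E])
from scipy.optimize import least_squares
r=least_squares(lambda c:np.hypot(*(P-c).T)-.055,[.453,-.007],loss='soft_l1',f_scale=.002); print(r.x,r.fun.round(4))
E
```

```text
[331.5699 234.6906] seen 332.3 234.5
[0.4526 0.0008] [ 0.0011  0.0006  0.0008  0.0015 -0.0006  0.001  -0.0004 -0.0015 -0.0022
  0.001   0.0009 -0.0025 -0.0019 -0.001   0.0003 -0.0016  0.0003 -0.0006
  0.0019  0.0018  0.0023]
```

Emit:
servo_tool([
  {"offset": [0.009, -0.001, 0.012], "dr": [0, 0, 0]},
  {"offset": [0.018, -0.0015, 0.023], "dr": [0, 0, 0]},
  {"offset": [0.021, -0.0015, 0.027], "dr": [0, 0, 0]},
  {"offset": [0.023, -0.0015, 0.029], "dr": [0, 0, 0]},
  {"offset": [0.023, -0.0015, 0.029], "dr": [0, 0, 0]},
  {"offset": [0.023, -0.0015, 0.029], "dr": [0, 0, 0]},
  {"offset": [0.023, -0.0015, 0.029], "dr": [0, 0, 0]},
])

```text
time_s: 6.72
position: [0.4299, -0.2389, 0.053]
tcp_rot: [[0.093, 0.995, -0.034], [0.929, -0.099, -0.357], [-0.359, 0.001, -0.933]]
force: [-0.2, 0.9, -0.4]
opening: 0.251
grasp_force: 30.0
```

```bash
python3 - <<'E'
from plan import *
s=bot.read_state(); R0,p0=s['tcp_rot'],s['position']; print(s['time_s'],p0,s['force'],s['moment'],p0+R0@TIP)
rows([(-.06,.0045,-21),(-.045,.0045,-21),(-.038,.0045,-21),(-.035,.01,-21),(-.035,.02,-15)],R0,p0)
E
```

```text
6.7167 [ 0.4299 -0.2389  0.053 ] [-0.2381  0.9455 -0.3712] [ 0.444  -0.1647  0.0243] [ 0.4472 -0.0666  0.0061]
(-0.06, 0.0045, -21) [0.0005, 0.0001, 0.0017] [0.06, 0.04, -0.08] tcp [ 0.43  -0.239  0.051]
(-0.045, 0.0045, -21) [0.0145, 0.0001, -0.0037] [0.06, 0.04, -0.08] tcp [ 0.432 -0.224  0.051]
(-0.038, 0.0045, -21) [0.021, 0.0001, -0.0062] [0.06, 0.04, -0.08] tcp [ 0.432 -0.217  0.051]
(-0.035, 0.01, -21) [0.0218, 0.0001, -0.0124] [0.06, 0.04, -0.08] tcp [ 0.432 -0.214  0.057]
(-0.035, 0.02, -15) [0.0211, 0.0001, -0.0032] [0.06, 6.04, -0.07] tcp [ 0.432 -0.218  0.048]
```

```bash
python3 - <<'E'
from plan import *
s=bot.read_state(); R0,p0=s['tcp_rot'],s['position']
rows([(-.06,.009,-21),(-.06,.009,-25),(-.06,.006,-25)],R0,p0)
E
```

```text
(-0.06, 0.009, -21) [-0.0012, 0.0002, -0.0025] [0.06, 0.04, -0.08] tcp [ 0.43  -0.239  0.056]
(-0.06, 0.009, -25) [-0.002, 0.0002, -0.015] [0.05, -3.96, -0.08] tcp [ 0.43  -0.235  0.068]
(-0.06, 0.006, -25) [-0.0009, 0.0002, -0.0122] [0.05, -3.96, -0.08] tcp [ 0.43  -0.235  0.065]
```

Emit:
servo_tool([
  {"offset": [-0.001, 0, -0.005], "dr": [0, 0, 0]},
  {"offset": [-0.002, 0, -0.015], "dr": [0, -4, 0]},
  {"offset": [-0.002, 0, -0.015], "dr": [0, -4, 0]},
  {"offset": [-0.002, 0, -0.015], "dr": [0, -4, 0]},
  {"offset": [-0.002, 0, -0.015], "dr": [0, -4, 0]},
])

```text
time_s: 7.13
position: [0.4301, -0.2351, 0.0671]
tcp_rot: [[0.089, 0.995, -0.041], [0.902, -0.099, -0.42], [-0.422, 0.0, -0.907]]
force: [0.4, -0.8, -0.4]
opening: 0.254
grasp_force: 30.0
```

```bash
cat > st.py <<'E'
from plan import *
s=bot.read_state(); R0,p0=s['tcp_rot'],s['position']; print(s['time_s'],p0,s['force'],s['moment'],'tip',p0+R0@TIP,'s',(p0+R0@TIP-B)@U)
import sys
if len(sys.argv)>1: rows(eval(sys.argv[1]),R0,p0)
E
python3 st.py '[(-.06,.0065,-25),(-.06,.005,-25)]'
```

```text
7.1333 [ 0.4301 -0.2351  0.0671] [ 0.4267 -0.7542 -0.4422] [ 0.3564 -0.0857  0.0091] tip [ 0.4468 -0.0663  0.0085] s -0.05960272637110279
(-0.06, 0.0065, -25) [0.0005, 0.0003, 0.0018] [0.01, -0.05, -0.01] tcp [ 0.43  -0.235  0.065]
(-0.06, 0.005, -25) [0.0011, 0.0003, 0.0032] [0.01, -0.05, -0.01] tcp [ 0.43  -0.235  0.064]
```

Emit:
servo_tool([
  {"offset": [0.0005, 0, 0.0018], "dr": [0, 0, 0]},
  {"offset": [0.0005, 0, 0.0018], "dr": [0, 0, 0]},
  {"offset": [0.0005, 0, 0.0018], "dr": [0, 0, 0]},
  {"offset": [0.0005, 0, 0.0018], "dr": [0, 0, 0]},
])

```text
time_s: 7.47
position: [0.4296, -0.2356, 0.0649]
tcp_rot: [[0.09, 0.995, -0.042], [0.902, -0.1, -0.42], [-0.422, -0.0, -0.906]]
force: [0.6, 0.4, -1.6]
opening: 0.25
grasp_force: 30.0
```

```bash
python3 st.py
```

```text
7.4667 [ 0.4296 -0.2356  0.0649] [ 0.6476  0.3735 -1.5583] [ 0.3045 -0.1383 -0.0055] tip [ 0.4465 -0.0669  0.0062] s -0.06023645586379286
```

Emit:
servo_tool([
  {"offset": [0.0007, 0, 0.0016], "dr": [0, 0, 0]},
  {"offset": [0.0007, 0, 0.0016], "dr": [0, 0, 0]},
  {"offset": [0.0007, 0, 0.0016], "dr": [0, 0, 0]},
  {"offset": [0.0007, 0, 0.0016], "dr": [0, 0, 0]},
])

```text
time_s: 7.8
position: [0.4298, -0.2354, 0.0633]
tcp_rot: [[0.09, 0.995, -0.042], [0.902, -0.099, -0.42], [-0.423, -0.0, -0.906]]
force: [-0.5, -0.1, -1.4]
opening: 0.242
grasp_force: 30.0
```

```bash
python3 st.py '[(-.06,.005,-24),(-.048,.005,-24),(-.04,.005,-24),(-.035,.005,-24)]'; python3 - <<'E'
from h import *
snap('top','top5')
cv2.imwrite('pics/v5.png',cv2.resize(cv2.imread('pics/top5.png')[200:290,290:400],None,fx=5,fy=5,interpolation=cv2.INTER_CUBIC))
E
```

```text
7.8 [ 0.4298 -0.2354  0.0633] [-0.5112 -0.0552 -1.3986] [ 0.2943 -0.1398  0.0051] tip [ 0.4466 -0.0666  0.0045] s -0.0599913706279164
(-0.06, 0.005, -24) [0.0001, 0.0006, 0.0027] [-0.03, 0.99, -0.03] tcp [ 0.43  -0.236  0.061]
(-0.048, 0.005, -24) [0.011, 0.0006, -0.0024] [-0.03, 0.99, -0.03] tcp [ 0.431 -0.224  0.061]
(-0.04, 0.005, -24) [0.0183, 0.0006, -0.0058] [-0.03, 0.99, -0.03] tcp [ 0.432 -0.217  0.061]
(-0.035, 0.005, -24) [0.0228, 0.0006, -0.0079] [-0.03, 0.99, -0.03] tcp [ 0.433 -0.212  0.061]
```

View pics/v5.png

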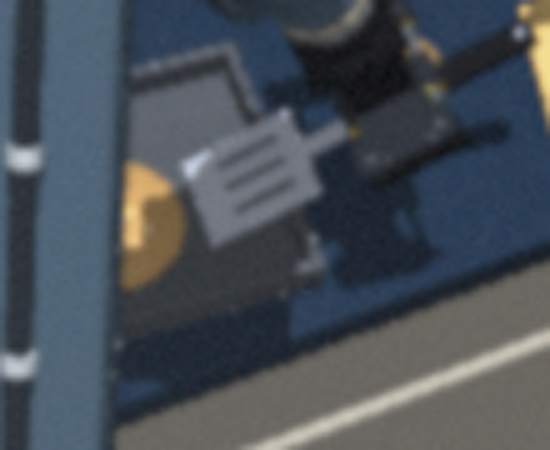

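The blade front edge (mid ~(196,206) in the crop) lies just before the biscuit edge at (187,225), unloaded. I'll slide it under the bevel.

Emit:
servo_tool([
  {"offset": [0.005, 0, -0.002], "dr": [0, 0, 0]},
  {"offset": [0.009, 0, -0.004], "dr": [0, 0, 0]},
  {"offset": [0.013, 0, -0.006], "dr": [0, 0, 0]},
  {"offset": [0.018, 0, -0.0085], "dr": [0, 0, 0]},
  {"offset": [0.018, 0, -0.0085], "dr": [0, 0, 0]},
  {"offset": [0.018, 0, -0.0085], "dr": [0, 0, 0]},
])

```text
time_s: 8.35
position: [0.4319, -0.215, 0.0635]
tcp_rot: [[0.089, 0.995, -0.042], [0.902, -0.098, -0.421], [-0.423, -0.0, -0.906]]
force: [-0.0, -1.0, -1.7]
opening: 0.249
grasp_force: 30.0
```

```bash
cat > edge.py <<'E'
import sys
from plan import *
from scipy.optimize import least_squares
n=sys.argv[1]; snap('top',n)
im=cv2.imread(f'pics/{n}.png'); x0,y0,x1,y1=314,225,335,262; h=cv2.cvtColor(im[y0:y1,x0:x1],cv2.COLOR_BGR2HSV)
m=((h[...,1]>90)&(h[...,2]>70)&(h[...,0]<30)).astype(np.uint8); k=np.argwhere(m)[:,::-1]+[x0,y0]
E=np.array([[k[k[:,1]==r,0].max()+.5,r] for r in np.unique(k[:,1])]); P=np.array([ray(n,p,.0145)[:2] for p in E])
r=least_squares(lambda c:np.hypot(*(P-c).T)-.055,[.453,-.007],loss='soft_l1',f_scale=.002); print('biscuit',r.x,abs(r.fun).max())
E
python3 st.py; python3 edge.py top6
```

```text
8.35 [ 0.4319 -0.215   0.0635] [-0.0463 -1.0229 -1.6561] [ 0.3324 -0.1311 -0.0189] tip [ 0.4485 -0.0463  0.0048] s -0.0395422060722125
biscuit [0.4528 0.0028] 0.0032863718978311113
```

The blade is under the bevel and the biscuit has barely moved (~2 mm). Next, I'll compute the tipping path with a rolling model of the biscuit's cross-section.

```bash
cat > roll.py <<'E'
from plan import *
V=np.array([(.034,0),(.055,.0085),(.055,.0115),(.034,.020)])
def bw(theta,sc):  # -> map body (a,b) to (s,z), rolling over far edge without slip
    t=np.radians(theta); ang=[np.degrees(np.arctan2(*(V[i+1]-V[i])[::-1])) for i in range(3)]  # 22,90,158
    s=sc+.034; i=0
    while i<3 and theta>ang[i]: s+=np.hypot(*(V[i+1]-V[i])); i+=1
    c,sn=np.cos(t),np.sin(t)
    def f(p): d=np.array(p)-V[i]; return s+c*d[0]+sn*d[1], .003-sn*d[0]+c*d[1]
    return f
def tip(theta,a,pitch,sc):
    b=0 if abs(a)<=.034 else (abs(a)-.034)*.0085/.021
    s,z=bw(theta,sc)((a,b)); p=np.radians(pitch)
    return s+.001*np.sin(p), z-.001*np.cos(p), pitch
E
python3 - <<'E'
from roll import *
import numpy as np
sc=.005
L=[]
for th in (4,7,10,13,16): L.append(tip(th,-.040,np.interp(th,[0,16],[-25,-16]),sc))
for th,a in ((19,-.037),(22,-.034),(25,-.031),(28,-.028),(31,-.026)): L.append(tip(th,a,np.interp(th,[16,31],[-16,-8]),sc))
s=bot.read_state(); rows(L,s['tcp_rot'],s['position'])
E
```

```text
(np.float64(-0.03503704210177095), np.float64(0.009662433636025822), np.float64(-22.75)) [0.0031, 0.0004, 0.0005] [0.0, 2.25, 0.0] tcp [ 0.433 -0.213  0.062]
(np.float64(-0.03451183293044273), np.float64(0.013495611685050776), np.float64(-21.0625)) [0.0028, 0.0004, 0.002] [0.0, 3.94, 0.0] tcp [ 0.433 -0.214  0.06 ]
(np.float64(-0.03378580626175136), np.float64(0.017298273618164096), np.float64(-19.375)) [0.0028, 0.0004, 0.0035] [0.0, 5.63, 0.0] tcp [ 0.432 -0.214  0.059]
(np.float64(-0.03286090030589876), np.float64(0.021059977533332976), np.float64(-17.6875)) [0.0032, 0.0004, 0.0048] [0.0, 7.32, 0.0] tcp [ 0.432 -0.215  0.058]
(np.float64(-0.031739597848268464), np.float64(0.02477039532465554), np.float64(-16.0)) [0.0039, 0.0004, 0.0061] [0.0, 9.0, 0.0] tcp [ 0.432 -0.214  0.056]
(np.float64(-0.027985175995732664), np.float64(0.026294885504271524), np.float64(-14.4)) [0.008, 0.0004, 0.008] [0.0, 10.6, 0.0] tcp [ 0.433 -0.211  0.053]
(np.float64(-0.024270050608161023), np.float64(0.027498098997976457), np.float64(-12.8)) [0.0124, 0.0004, 0.0101] [0.0, 12.2, 0.0] tcp [ 0.433 -0.208  0.049]
(np.float64(-0.020073937742749428), np.float64(0.030660599164539434), np.float64(-11.2)) [0.0165, 0.0004, 0.0102] [0.0, 13.8, 0.0] tcp [ 0.433 -0.205  0.047]
(np.float64(-0.015786905719268735), np.float64(0.03347508913485756), np.float64(-9.6)) [0.0209, 0.0004, 0.0105] [0.0, 15.4, 0.0] tcp [ 0.434 -0.201  0.045]
(np.float64(-0.01229252657614824), np.float64(0.036441893943004865), np.float64(-8.0)) [0.0247, 0.0004, 0.011] [0.0, 17.0, 0.0] tcp [ 0.434 -0.198  0.043]
```

Emit:
servo_tool([
  {"offset": [0.003, 0.0004, -0.001], "dr": [0, 1, 0]},
  {"offset": [0.0031, 0.0004, 0.0005], "dr": [0, 2.25, 0]},
  {"offset": [0.0028, 0.0004, 0.002], "dr": [0, 3.95, 0]},
  {"offset": [0.0028, 0.0004, 0.0035], "dr": [0, 5.6, 0]},
  {"offset": [0.0032, 0.0004, 0.0048], "dr": [0, 7.3, 0]},
  {"offset": [0.0039, 0.0004, 0.0061], "dr": [0, 9, 0]},
  {"offset": [0.0039, 0.0004, 0.0061], "dr": [0, 9, 0]},
  {"offset": [0.0039, 0.0004, 0.0061], "dr": [0, 9, 0]},
])

```text
time_s: 9.07
position: [0.4322, -0.2153, 0.0564]
tcp_rot: [[0.096, 0.995, -0.028], [0.956, -0.1, -0.275], [-0.277, 0.0, -0.961]]
force: [0.1, -0.6, -1.7]
opening: 0.248
grasp_force: 30.0
```

```bash
python3 st.py; python3 - <<'E'
from h import *
snap('top','top7'); snap('side','side7')
a=cv2.resize(cv2.imread('pics/top7.png')[205:275,290:400],None,fx=5,fy=4.2,interpolation=cv2.INTER_CUBIC); b=cv2.resize(cv2.imread('pics/side7.png')[160:250,230:340],None,fx=5,fy=3.3,interpolation=cv2.INTER_CUBIC)
cv2.imwrite('pics/v7.png',np.vstack([a,b]))
E
```

```text
9.0667 [ 0.4322 -0.2153  0.0564] [ 0.0849 -0.622  -1.6783] [ 0.0464 -0.0924 -0.0395] tip [ 0.4499 -0.0396  0.0247] s -0.03274996513677224
```

View pics/v7.png

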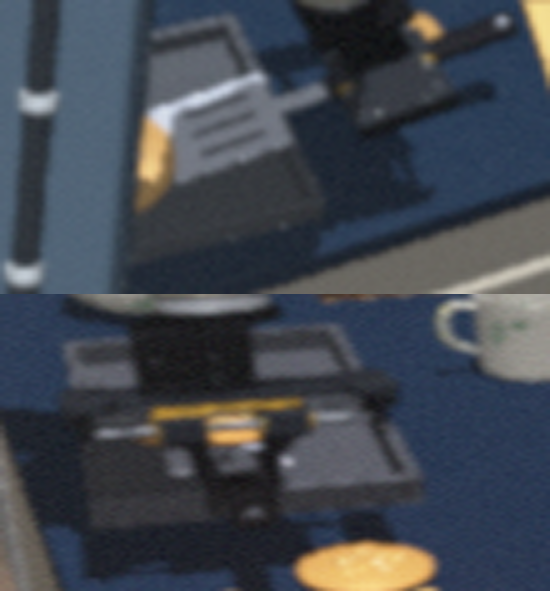

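The view shows the blade's front edge beneath the biscuit's near edge, at crop (160,150). The biscuit is partly hidden by the arm. I've used all my picture views, so from here I'll check numerically, starting with the tilt from the silhouette.

```bash
cat > sil.py <<'E'
from roll import *
from scipy.optimize import minimize
def verts(th,sc):
    f=bw(th,sc); P=[]; t=np.linspace(0,2*np.pi,60,endpoint=False); W=np.array([U[1],-U[0],0])
    for r,b in((.034,0),(.055,.0085),(.055,.0115),(.034,.020)):
        for q in t:
            s,z=f((r*np.cos(q),b)); P.append(B+U*s+[0,0,z]+W*r*np.sin(q))
    return np.array(P)
def mask(n,box):
    im=cv2.imread(f'pics/{n}.png'); h=cv2.cvtColor(im,cv2.COLOR_BGR2HSV); m=((h[...,1]>90)&(h[...,2]>60)&(h[...,0]<30)).astype(np.uint8)
    k=np.zeros_like(m); x0,y0,x1,y1=box; k[y0:y1,x0:x1]=m[y0:y1,x0:x1]; return k
def rend(n,th,sc):
    k=np.zeros((400,640),np.uint8); p=np.array([proj(n,v) for v in verts(th,sc)]); cv2.fillConvexPoly(k,cv2.convexHull(np.round(p*16).astype(np.int32)),1,cv2.LINE_8,4); return k
if __name__=='__main__':
    import sys
    n=sys.argv[1]; x0=int(sys.argv[2]); box=(x0,215,340,275); m=mask(n,box)
    for r in range(222,266,3):
        x=np.where(m[r])[0]; out=[r,(x.min(),x.max()) if len(x) else None]
        for th,sc in((0,.005),(8,.005),(16,.005),(16,.015)):
            y=np.where(rend(n,th,sc)[r])[0]; out.append((y.min(),y.max()) if len(y) else None)
        print(*out)
E
python3 sil.py top7 316
```

```text
222 None None None None None
225 None None None None None
228 None None None None None
231 None None (np.int64(308), np.int64(318)) (np.int64(306), np.int64(319)) (np.int64(305), np.int64(315))
234 (np.int64(319), np.int64(319)) (np.int64(303), np.int64(321)) (np.int64(303), np.int64(323)) (np.int64(302), np.int64(322)) (np.int64(300), np.int64(319))
237 (np.int64(318), np.int64(322)) (np.int64(300), np.int64(324)) (np.int64(300), np.int64(325)) (np.int64(299), np.int64(324)) (np.int64(297), np.int64(322))
240 (np.int64(318), np.int64(323)) (np.int64(298), np.int64(326)) (np.int64(298), np.int64(326)) (np.int64(297), np.int64(325)) (np.int64(295), np.int64(323))
243 (np.int64(318), np.int64(323)) (np.int64(297), np.int64(327)) (np.int64(297), np.int64(326)) (np.int64(297), np.int64(325)) (np.int64(294), np.int64(323))
246 (np.int64(318), np.int64(323)) (np.int64(297), np.int64(327)) (np.int64(297), np.int64(326)) (np.int64(296), np.int64(325)) (np.int64(294), np.int64(323))
249 (np.int64(318), np.int64(322)) (np.int64(298), np.int64(326)) (np.int64(297), np.int64(325)) (np.int64(297), np.int64(324)) (np.int64(294), np.int64(321))
252 (np.int64(318), np.int64(320)) (np.int64(299), np.int64(324)) (np.int64(299), np.int64(323)) (np.int64(298), np.int64(322)) (np.int64(295), np.int64(319))
255 None (np.int64(303), np.int64(322)) (np.int64(301), np.int64(320)) (np.int64(301), np.int64(318)) (np.int64(297), np.int64(317))
258 None (np.int64(310), np.int64(315)) (np.int64(309), np.int64(311)) (np.int64(309), np.int64(309)) (np.int64(302), np.int64(311))
261 None None None None None
264 None None None None None
```

```bash
cat > silfit.py <<'E'
from sil import *
import sys
n=sys.argv[1]; box=tuple(map(int,sys.argv[2].split(','))); m=mask(n,box); R=[r for r in range(box[1],box[3]) if m[r].any()]; obs=np.array([np.where(m[r])[0].max() for r in R]); print(list(zip(R,obs)))
res=[]
for th in eval(sys.argv[3]):
    for sc in np.arange(0,.05,.002):
        p=cv2.convexHull(np.array([proj(n,v) for v in verts(th,sc)]).astype(np.float32))[:,0]
        for dx in (-1,0,1):   # pixel shift along lateral (rows)
            q=np.vstack([p,p[:1]]); e=[]
            for r,o in zip(R,obs):
                xs=[a[0]+(r-dx-a[1])*(b[0]-a[0])/(b[1]-a[1]) for a,b in zip(q[:-1],q[1:]) if (a[1]-r+dx)*(b[1]-r+dx)<0]
                e.append((max(xs) if xs else 300)-o-.5)
            res.append((np.mean(np.minimum(np.abs(e),4)),th,round(sc,3),dx))
for x in sorted(res)[:12]: print(x)
E
python3 silfit.py top5 317,225,335,262 'range(0,30,6)'; python3 silfit.py top7 318,225,335,262 'range(0,30,4)'
```

```text
[(233, np.int64(317)), (234, np.int64(319)), (235, np.int64(321)), (236, np.int64(322)), (237, np.int64(323)), (238, np.int64(323)), (239, np.int64(324)), (240, np.int64(325)), (241, np.int64(325)), (242, np.int64(325)), (243, np.int64(325)), (244, np.int64(326)), (245, np.int64(326)), (246, np.int64(325)), (247, np.int64(325)), (248, np.int64(325)), (249, np.int64(325)), (250, np.int64(324)), (251, np.int64(324)), (252, np.int64(323)), (253, np.int64(322)), (254, np.int64(321)), (255, np.int64(320)), (256, np.int64(318))]
(np.float64(0.27962493896484375), 0, np.float64(0.008), 0)
(np.float64(0.3441569010416667), 6, np.float64(0.008), 1)
(np.float64(0.4049847920735677), 6, np.float64(0.006), 1)
(np.float64(0.45047632853190106), 0, np.float64(0.01), 0)
(np.float64(0.5948257446289062), 12, np.float64(0.006), 1)
(np.float64(0.6109288533528646), 0, np.float64(0.006), 0)
(np.float64(0.6570701599121094), 6, np.float64(0.008), 0)
(np.float64(0.6582616170247396), 12, np.float64(0.004), 1)
(np.float64(0.7339579264322916), 0, np.float64(0.01), -1)
(np.float64(0.7348505655924479), 6, np.float64
[... 572 characters left out ...]
.float64(0.306982421875), 4, np.float64(0.016), -1)
(np.float64(0.33451995849609373), 12, np.float64(0.012), 0)
(np.float64(0.3493194580078125), 12, np.float64(0.014), 0)
(np.float64(0.3557037353515625), 20, np.float64(0.008), 1)
(np.float64(0.363665771484375), 16, np.float64(0.01), 1)
(np.float64(0.3746917724609375), 16, np.float64(0.012), 1)
(np.float64(0.37841949462890623), 20, np.float64(0.01), 1)
(np.float64(0.38147125244140623), 8, np.float64(0.014), -1)
(np.float64(0.3885650634765625), 8, np.float64(0.014), 0)
(np.float64(0.3963104248046875), 4, np.float64(0.014), -1)
(np.float64(0.45584564208984374), 16, np.float64(0.012), 0)
(np.float64(0.47170257568359375), 16, np.float64(0.01), 0)
```

Best match: tilt about 12–16°, biscuit slipped about 5 mm. I'll continue from there with slip accounted for.

```bash
cat > path.py <<'E'
import sys
from roll import *
# args: sc, list of (theta,a,pitch)
s=bot.read_state(); sc=float(sys.argv[1]); rows([tuple(round(float(v),4) for v in tip(t,a,p,sc)) for t,a,p in eval(sys.argv[2])],s['tcp_rot'],s['position'])
E
python3 path.py .012 '[(16,-.046,-16),(19,-.045,-15),(22,-.043,-14),(25,-.041,-13),(28,-.038,-12),(31,-.035,-11),(34,-.032,-10),(37,-.029,-9),(40,-.027,-8)]'
```

```text
(-0.0298, 0.0288, -16.0) [0.0011, 0.0004, -0.0045] [-0.04, 0.03, -0.03] tcp [ 0.433 -0.212  0.06 ]
(-0.0275, 0.032, -15.0) [0.0027, 0.0004, -0.0051] [-0.04, 1.03, -0.03] tcp [ 0.433 -0.211  0.06 ]
(-0.0243, 0.0343, -14.0) [0.0056, 0.0004, -0.0051] [-0.04, 2.03, -0.03] tcp [ 0.433 -0.208  0.06 ]
(-0.021, 0.0375, -13.0) [0.0083, 0.0004, -0.006] [-0.04, 3.03, -0.03] tcp [ 0.433 -0.205  0.06 ]
(-0.0169, 0.0396, -12.0) [0.0122, 0.0004, -0.0061] [-0.04, 4.03, -0.03] tcp [ 0.434 -0.201  0.059]
(-0.0129, 0.0414, -11.0) [0.0161, 0.0004, -0.0058] [-0.04, 5.03, -0.03] tcp [ 0.434 -0.198  0.057]
(-0.0084, 0.0436, -10.0) [0.0205, 0.0004, -0.0061] [-0.04, 6.03, -0.03] tcp [ 0.435 -0.193  0.056]
(-0.0037, 0.0458, -9.0) [0.025, 0.0004, -0.0065] [-0.04, 7.03, -0.03] tcp [ 0.435 -0.189  0.056]
(0.0002, 0.0482, -8.0) [0.0289, 0.0004, -0.0068] [-0.04, 8.03, -0.03] tcp [ 0.435 -0.185  0.055]
```

Emit:
servo_tool([
  {"offset": [0.0007, 0, -0.0025], "dr": [0, 0, 0]},
  {"offset": [0.0015, 0, -0.0046], "dr": [0, 0.5, 0]},
  {"offset": [0.0027, 0.0003, -0.0051], "dr": [0, 1, 0]},
  {"offset": [0.0056, 0.0003, -0.0051], "dr": [0, 2, 0]},
  {"offset": [0.0083, 0.0003, -0.006], "dr": [0, 3, 0]},
  {"offset": [0.0122, 0.0004, -0.0061], "dr": [0, 4, 0]},
  {"offset": [0.0161, 0.0004, -0.0058], "dr": [0, 5, 0]},
  {"offset": [0.0205, 0.0004, -0.0061], "dr": [0, 6, 0]},
  {"offset": [0.025, 0.0004, -0.0065], "dr": [0, 7, 0]},
  {"offset": [0.0289, 0.0004, -0.0068], "dr": [0, 8, 0]},
  {"offset": [0.0289, 0.0004, -0.0068], "dr": [0, 8, 0]},
  {"offset": [0.0289, 0.0004, -0.0068], "dr": [0, 8, 0]},
])

```text
time_s: 10.17
position: [0.4356, -0.1851, 0.0549]
tcp_rot: [[0.098, 0.995, -0.014], [0.985, -0.099, -0.139], [-0.14, -0.0, -0.99]]
force: [0.4, 0.7, -1.3]
opening: 0.249
grasp_force: 30.0
```

```bash
python3 st.py; python3 - <<'E'
from h import *
for n in('top','side'):
    snap(n,n+'8')
    im=cv2.imread(f'pics/{n}8.png'); h=cv2.cvtColor(im,cv2.COLOR_BGR2HSV); m=((h[...,1]>90)&(h[...,2]>50)&(h[...,0]<30))
    x0,x1,y0,y1=(285,345,215,265) if n=='top' else (250,300,165,225)
    print(n)
    for r in range(y0,y1,2): print(r,''.join('o' if m[r,c] else ('B' if im[r,c].astype(int)[0]>im[r,c].astype(int)[2]+18 else ('w' if im[r,c].min()>130 else ('#' if im[r,c].max()<35 else '.'))) for c in range(x0,x1)))
E
```

```text
10.1667 [ 0.4356 -0.1851  0.0549] [ 0.3568  0.668  -1.3194] [-0.0116 -0.0185 -0.0327] tip [ 0.4533 -0.0067  0.0482] s 0.0003443164826889766
top
215 BBBBBBBBBBBBB....BBBBBBBBBBBBBBBBBBB..................BBBBBB
217 BBBBBBBBBBBBB....BBBBBBBBBBBBBBBBBBB...................BBBBB
219 BBBBBBBBBBBB.....BBBBBBBBBBBBBBBBBB......................BBB
221 BBBBBBBBBBBB.....BBBBBBBBBBBBBBBBBB.......................BB
223 BBBBBBBBBBBB....BBBBBBBBBBBBBBBBBBB........................B
225 BBBBBBBBBBB......BBBBBBBBBBBBBBBBBB....BBBBB...............B
227 BBBBBBBBBBwwwwwwwBBBBBBBBBBBBBBBBBBBBBBBBBBB................
229 BBBBBBBBBBwwwwwwwBBBBBBBBBBBBBBBBB.BBBBBBBB.................
231 BBBBBBBBBBB......BBBBBBBBBBBBBBBBB..BBBBBBBw................
233 BBBBBBBBBBB.....BBBBBBBBBBBBBBBBBB.BBBBBBBB.................
235 BBBBBBBBBBB.....BBBBBBBBBBBBBBBBBB.BBBBBBBw.................
237 BBBBBBBBBBB....BBBBBBBBBBBBBBBBBB..BBBBBBB..................
239 BBBBBBBBBBB....BBBBBBBBBBBBBBBBBBBBBBBBBB...................
241 BBBBBBBBBBB....BBBBBBBBBBBBBBBBBB.BBBBBBBB..................
243 BBBBBBBBBB.....BBBBBBBBBBBBBBBBBBBBBBwwBB.
[... 1623 characters left out ...]
...............wwwww....................
201 .................................##...............
203 ..................#..............##...............
205 ...................##...........###...............
207 ...................###.........#.#................
209 ...................####.#.######..................
211 ....................###########.##................
213 .....................##############...............
215 .....................#.############...............
217 ......................#####.....##................
219 ......................##.......#.#................
221 ..................................................
223 ..................................................
```

```bash
python3 - <<'E'
from roll import *
print('far edge px',[proj('top8',B+U*s+[0,0,.003]).round(0) for s in(.05,.07,.09,.11,.15)])
snap('wrist','wrist8')
for n,(x0,x1,y0,y1) in(('top8',(235,300,215,275)),('wrist8',(0,640,0,300))):
    im=cv2.imread(f'pics/{n}.png'); h=cv2.cvtColor(im,cv2.COLOR_BGR2HSV); m=((h[...,1]>90)&(h[...,2]>50)&(h[...,0]<30)).astype(np.uint8)[y0:y1,x0:x1]
    print(n); _,_,st,ce=cv2.connectedComponentsWithStats(m)
    print([ (s[:5]+[x0,y0,0,0,0]).tolist() for s in st[1:] if s[4]>8])
d=np.load('pics/wrist8.npz')
for th,sc in((10,.03),(40,.012),(60,.012)):
    f=bw(th,sc)
    for p in((-.055,.01),(0,.02),(.05,.0115)):
        s,z=f(p); print(th,p,proj('wrist8',B+U*s+[0,0,z]).round(0))
print('tip',proj('wrist8',B+U*0+[0,0,.048]))
print('arm top: tray colours right of arm row 250', cv2.imread('pics/top8.png')[250,300:330:3].tolist())
E
```

```text
far edge px [array([300., 249.]), array([295., 250.]), array([290., 252.]), array([285., 253.]), array([274., 256.])]
top8
[]
wrist8
[[367, 244, 83, 27, 208], [256, 273, 14, 27, 207], [371, 273, 14, 27, 213]]
10 (-0.055, 0.01) [ 318. -105.]
10 (0, 0.02) [ 317. -323.]
10 (0.05, 0.0115) [ 317. -506.]
40 (-0.055, 0.01) [ 317. -207.]
40 (0, 0.02) [ 317. -386.]
40 (0.05, 0.0115) [ 317. -415.]
60 (-0.055, 0.01) [ 315. -551.]
60 (0, 0.02) [ 316. -550.]
60 (0.05, 0.0115) [ 317. -426.]
tip [ 317.3038 -216.4333]
arm top: tray colours right of arm row 250 [[101, 86, 70], [116, 98, 78], [118, 100, 81], [118, 101, 81], [116, 98, 78], [77, 64, 53], [62, 54, 45], [65, 59, 55], [66, 62, 58], [62, 58, 55]]
```

```bash
python3 path.py .013 '[(t,-.027,-8+(t-40)*.2) for t in (45,50,55,60,65,70,75)]' ; python3 - <<'E'
from sil import *
for th in(40,60,75):
    p=np.array([proj('top8',v) for v in verts(th,.013)]);print(th,p.min(0),p.max(0))
    p=np.array([proj('side8',v) for v in verts(th,.013)]);print(th,p.min(0),p.max(0))
E
```

```text
(0.0055, 0.054, -7.0) [0.0047, -0.0002, -0.0033] [-0.01, 1.02, -0.02] tcp [ 0.436 -0.18   0.057]
(0.0103, 0.0594, -6.0) [0.0091, -0.0002, -0.0062] [-0.01, 2.02, -0.02] tcp [ 0.436 -0.175  0.06 ]
(0.0156, 0.0643, -5.0) [0.0141, -0.0003, -0.0087] [-0.01, 3.02, -0.02] tcp [ 0.437 -0.17   0.062]
(0.0212, 0.0688, -4.0) [0.0195, -0.0003, -0.0109] [-0.01, 4.02, -0.02] tcp [ 0.437 -0.164  0.063]
(0.0272, 0.0727, -3.0) [0.0255, -0.0003, -0.0125] [-0.01, 5.02, -0.02] tcp [ 0.438 -0.158  0.064]
(0.0336, 0.0761, -2.0) [0.032, -0.0003, -0.0137] [-0.01, 6.02, -0.02] tcp [ 0.439 -0.152  0.064]
(0.0402, 0.079, -1.0) [0.0388, -0.0003, -0.0144] [-0.01, 7.02, -0.02] tcp [ 0.439 -0.145  0.064]
40 [293.9028 227.6331] [317.7764 257.389 ]
40 [254.8335 187.6674] [287.3332 198.251 ]
60 [293.3349 226.5443] [310.2218 257.1085]
60 [254.2518 178.3616] [286.5998 197.0445]
75 [292.138  226.7683] [303.9165 257.3206]
75 [253.8509 172.2131] [286.0436 196.9874]
```

Emit:
servo_tool([
  {"offset": [0.0023, 0, -0.0016], "dr": [0, 0.5, 0]},
  {"offset": [0.0047, 0, -0.0033], "dr": [0, 1, 0]},
  {"offset": [0.0069, 0, -0.0048], "dr": [0, 1.5, 0]},
  {"offset": [0.0091, 0, -0.0062], "dr": [0, 2, 0]},
  {"offset": [0.0116, 0, -0.0075], "dr": [0, 2.5, 0]},
  {"offset": [0.0141, 0, -0.0087], "dr": [0, 3, 0]},
  {"offset": [0.0168, 0, -0.0098], "dr": [0, 3.5, 0]},
  {"offset": [0.0195, 0, -0.0109], "dr": [0, 4, 0]},
  {"offset": [0.0225, 0, -0.0117], "dr": [0, 4.5, 0]},
  {"offset": [0.0255, 0, -0.0125], "dr": [0, 5, 0]},
  {"offset": [0.0287, 0, -0.0131], "dr": [0, 5.5, 0]},
  {"offset": [0.032, 0, -0.0137], "dr": [0, 6, 0]},
  {"offset": [0.0388, 0, -0.0144], "dr": [0, 7, 0]},
  {"offset": [0.0388, 0, -0.0144], "dr": [0, 7, 0]},
])

```text
time_s: 11.48
position: [0.4394, -0.1443, 0.0637]
tcp_rot: [[0.099, 0.995, -0.002], [0.995, -0.099, -0.016], [-0.016, -0.001, -1.0]]
force: [-0.6, -1.1, -1.7]
opening: 0.25
grasp_force: 30.0
```

```bash
cat > txt.py <<'E'
import sys
from h import *
k=sys.argv[1]
for n in('top','side'):
    snap(n,n+k)
    im=cv2.imread(f'pics/{n}{k}.png'); h=cv2.cvtColor(im,cv2.COLOR_BGR2HSV); m=((h[...,1]>90)&(h[...,2]>45)&(h[...,0]<30))
    x0,x1,y0,y1=(255,330,220,270) if n=='top' else (235,310,165,225)
    print(n)
    for r in range(y0,y1,2):
        if m[r,x0:x1].any(): print(r,''.join('o' if m[r,c] else '.' for c in range(x0,x1)))
E
python3 txt.py 9; python3 st.py
```

```text
top
side
177 ...............................................oooooo......................
179 ...............................................ooooo.......................
183 .............................................oooooooo......................
185 ...........................ooooooooooooo..ooooooooooo......................
187 ........................oooooooooo.........................................
189 ........................oooooo.............................................
11.5833 [ 0.4396 -0.145   0.0637] [ 0.0563 -0.1809 -2.7206] [-0.0533 -0.0907  0.0235] tip [0.4573 0.033  0.0789] s 0.04018456351197276
```

```bash
python3 path.py .013 '[(t,-.027,(t-75)*.3) for t in (80,85,90,95,100,105,110,115)]'; python3 -c "
import cv2
im=cv2.imread('pics/side9.png');print(im[177,280:288].tolist(),im[185,264:274:3].tolist())
im=cv2.imread('pics/side0.png');print(im[204,265:280:5].tolist())"
```

```text
(0.0471, 0.0813, 1.5) [0.0078, -0.0002, 0.0053] [-0.01, 2.51, -0.03] tcp [ 0.44  -0.137  0.058]
(0.0541, 0.0829, 3.0) [0.0156, -0.0002, 0.0082] [-0.0, 4.01, -0.03] tcp [ 0.441 -0.13   0.055]
(0.0612, 0.084, 4.5) [0.0235, -0.0002, 0.0116] [-0.0, 5.51, -0.03] tcp [ 0.442 -0.122  0.052]
(0.0685, 0.0847, 6.0) [0.0318, -0.0002, 0.0154] [-0.0, 7.01, -0.03] tcp [ 0.442 -0.114  0.048]
(0.0757, 0.0848, 7.5) [0.0401, -0.0002, 0.0197] [-0.0, 8.51, -0.03] tcp [ 0.443 -0.105  0.043]
(0.0829, 0.0842, 9.0) [0.0485, -0.0003, 0.0247] [-0.0, 10.01, -0.03] tcp [ 0.444 -0.097  0.038]
(0.0901, 0.083, 10.5) [0.0571, -0.0003, 0.0303] [-0.0, 11.51, -0.03] tcp [ 0.445 -0.089  0.032]
(0.0971, 0.0812, 12.0) [0.0656, -0.0003, 0.0364] [-0.0, 13.01, -0.03] tcp [ 0.446 -0.08   0.026]
[[34, 32, 30], [39, 50, 55], [36, 59, 75], [38, 69, 89], [41, 74, 97], [44, 78, 100], [43, 72, 95], [60, 78, 94]] [[40, 60, 72], [44, 76, 96], [51, 85, 104], [65, 96, 115]]
[[110, 191, 237], [115, 197, 240], [113, 193, 238]]
```

Emit:
servo_tool([
  {"offset": [0.0035, 0, -0.0012], "dr": [0, 0, 0]},
  {"offset": [0.007, 0, -0.0024], "dr": [0, 0, 0]},
  {"offset": [0.0105, 0, -0.0033], "dr": [0, 0, 0]},
  {"offset": [0.014, 0, -0.004], "dr": [0, 0, 0]},
  {"offset": [0.0175, 0, -0.0045], "dr": [0, 0, 0]},
  {"offset": [0.021, 0, -0.005], "dr": [0, 0, 0]},
  {"offset": [0.0245, 0, -0.005], "dr": [0, 0, 0]},
  {"offset": [0.028, 0, -0.005], "dr": [0, 0, 0]},
  {"offset": [0.032, 0, -0.005], "dr": [0, 0, 0]},
  {"offset": [0.036, 0, -0.005], "dr": [0, 0, 0]},
  {"offset": [0.04, 0, -0.005], "dr": [0, 0, 0]},
  {"offset": [0.044, 0, -0.005], "dr": [0, 0, 0]},
  {"offset": [0.048, 0, -0.005], "dr": [0, 0, 0]},
  {"offset": [0.052, 0, -0.005], "dr": [0, 0, 0]},
  {"offset": [0.056, 0, -0.005], "dr": [0, 0, 0]},
  {"offset": [0.056, 0, -0.005], "dr": [0, 0, 0]},
  {"offset": [0.056, 0, -0.005], "dr": [0, 0, 0]},
])

```text
time_s: 13.0
position: [0.4452, -0.0889, 0.0677]
tcp_rot: [[0.098, 0.995, -0.002], [0.995, -0.098, -0.017], [-0.017, -0.0, -1.0]]
force: [-0.6, 0.2, -1.1]
opening: 0.247
grasp_force: 30.0
```

```bash
python3 st.py; python3 - <<'E'
from h import *
c=snap('top','top10')['color']; 
g=c.astype(int)
h=cv2.cvtColor(c,cv2.COLOR_RGB2HSV)
for r in range(222,280,2): print(r,''.join('o' if (h[r,x,1]>90 and h[r,x,0]<30 and h[r,x,2]>50) else 'w' if g[r,x].min()>140 else 'B' if g[r,x,2]>g[r,x,0]+18 else 'r' if g[r,x,0]>g[r,x,2]+6 else '#' if g[r,x].max()<40 else '.' for x in range(240,340)))
E
```

```text
13.0 [ 0.4452 -0.0889  0.0677] [-0.5907  0.1653 -1.0679] [-0.0221 -0.0605 -0.0024] tip [0.4628 0.089  0.083 ] s 0.09651517348244193
222 BBBBBBBBBBBBBBBBBBBBBBBBBBBBBBBBBBBBBBBBBBBBBBBBB....BBBBBBBBBBBBBBBBBBB..................##########
224 BBBBBBBBBBBBBBBBBBBBBBBBBBBBBBBBBBBBBBBBBBBBBBBBB.....BBBBBBBBBBBBBBBBBB...................#########
226 BBBBBBBBBBBBBBBBBBBBBBBBBBBBBBBB.BBBBBBBBBBBBBBBB....BBBBBBBBBBBBBBBBBB....................#######..
228 BBBBBBBBBBBBBBBBBBBBBBB.B........BBBBBBBBBBBBBBBB.....BBBBBBBBBBBBBBBBB..............###..rr........
230 BBBBBBBBBBBBBBBB.................BBBBBBBBBBBBBBBB....BBBBBBBBBBBBBBBBBB.............####rrrrr.......
232 BBBBBBBBB........................BBBBBBBBBBBBBBBB.....BBBBBBBBBBBBBBBBBBw............###...........#
234 BBBBBB...........................BBBBBBBBBBBBBBBB.....BBBBBBBBBBBBBBBBBBww..........................
236 BBBBBBB..........................BBBBBBBBBBBBBBBB.....BBBBBBBBBBBBBBBBBBw...........................
238 BBBBBBB...........................BBBBBBBBBBBBBB......BBBBBBBBBBBBBBBBBBwB........................#.
240 BBBBBBBB...........
[... 1376 characters left out ...]
....BBBBBBBBBBBBBBB.....BBBBBBBBBBBBBBBBB.............B.BB.B.BBBBBB.BB
268 BBBBBBBBBBBBBBB...................BBBBBBBBBBBBBBB.....BBBBBBBBBBBBBBBBB.......BBBBBBBBB..B.B.BBBBB.B
270 BBBBBBBBBBBBBBBB..................BBBBBBBBBBBBBBB.....BBBBBBBBBBBBBBBBBBBB.BBBBBB.BBBBBBB.BBB.BBBB.B
272 BBBBBBBBBBBBBBBB..................BBBBBBBBBBBBBBB.....BBBBBBBBBBBBBBBBBBBBB.BBB.BB.B..B..BBBBBBB.B..
274 BBBBBBBBBBBBBBBBB.................BBBBBBBBBBBBBBB.....BBBBBBBBBBBBBBBBBBBBBBBBBBBB..BBBBB..BB.......
276 BBBBBBBBBBBBBBBBBB................BBBBBBBBBBBBBBB.....BBBBBBBBBBBBBBBBBBBBBBBB.BBBBBBBB.B.B.........
278 BBBBBBBBBBBBBBBBBB.................BBBBBBBBBBBBBB......BBBBBBBBBBBBBBBBBBBBB.BBBBB.B.B.........rr.rr
```

```bash
python3 - <<'E'
from h import *
a=cv2.imread('pics/top10.png').astype(int); b=cv2.imread('pics/top9.png').astype(int)
d=(a-b); 
for r in range(228,280,2): print(r,''.join('+' if v>15 else '-' if v<-15 else '.' for v in d[r,240:330].mean(1)))
print(a[252,250:275].tolist()); print(b[252,250:275:4].tolist())
E
```

```text
228 ..................................++++++++......--------..+..-.......---...+++.-----------
230 ................................................--------------.......---...++++.----------
232 ................................................--------------.......--+++++++++----------
234 .................................--.............------.++++++........--++++++++-----------
236 ................................................------++++++++.......-.+++....------------
238 ..................................-............++++..++++++++........-.+++....------------
240 ..................................-............+++++++++++++.........-.++++...------------
242 ..................................-.............++++++++++++.........-.+++++..--------....
244 ..................................-.............------.+++++.........--..-................
246 ..................................-.............------.+++++.........------...............
248 ..................................-.............------.+++++.........-----..-.............
250 ..................................-.............---
[... 1173 characters left out ...]
......
276 ....................................+++.........----..++++...........----.................
278 ...................................++++.........+.-..+++++...........-----................
[[86, 72, 62], [102, 92, 87], [109, 100, 95], [103, 95, 90], [102, 94, 89], [109, 101, 94], [112, 104, 98], [110, 101, 97], [112, 104, 97], [113, 103, 98], [112, 104, 99], [114, 105, 98], [113, 105, 97], [112, 103, 96], [111, 102, 96], [112, 103, 98], [113, 104, 99], [112, 103, 97], [112, 101, 96], [113, 104, 97], [109, 101, 94], [110, 100, 95], [111, 100, 95], [103, 92, 85], [102, 88, 75]]
[[86, 72, 62], [106, 97, 91], [109, 100, 97], [111, 102, 97], [112, 102, 97], [114, 103, 97], [113, 104, 99]]
```

```bash
python3 - <<'E'
from sil import *
c=snap('side','side10')['color'].astype(int)
for th,sc in((75,.05),(180,-.02)):
    p=np.array([proj('side10',v) for v in verts(th,sc)]);print(th,p.min(0),p.max(0))
q=c[...,0]-c[...,2]
for r in range(150,215,2): print(r,''.join('o' if v>40 else 'r' if v>12 else '.' if v>-18 else 'B' for v in q[r,235:315]),''.join('#' if v<45 else '.' if v<110 else 'w' for v in c[r,235:315].max(1)))
E
```

```text
75 [253.2413 167.7019] [284.7936 192.1849]
180 [254.3938 183.5503] [285.5397 198.7207]
150 ................................................BBBB............................ #...#..wwwwwwwwwwww.#####...wwwwwwwwwwww....###.......###########....wwwwwwwwwww
152 BB............................................BBBBBBB........................... ......wwwwwwwwwwwww.##########.......#########...........###########............
154 BBBB...r..r................................BBBBBBBBBBB.......................... ......wwwwwwwwwwwww.######################................####.#################
156 BBBBB.............r.......................BBBBBBBBBBBBBB........................ .......wwwwwwwwwwwww.#####################................###################..#
158 BBBBBBBB.......r..........................BBBBBBBBBBBBBBB.r...........rrrrrrrrrr .........wwwwwwwwwww.#####################..................###.##..............
160 BBBBBBBBB.................................BBBBBBBBBBBBBBBB..rrrrrrrrrrr...r...BB ............wwwwwww.######################......................................
162 BBBBBBBBB....
[... 3764 characters left out ...]
...................w...w............
208 ............................................................................BBBB ###.####..............................#..ww.....................................
210 .............................................................................BBB .##.######............................##....###.................................
212 ..............................................................................BB ####.#.####...........................########..................................
214 ...............................................................................B ....#####.##..........................#.####...........................w........
```

The side map shows a dark arc at (256,186) to (265,192). It is the chocolate face standing almost upright against the blade, with its foot at s≈0.105. I'll nudge it over gently, a little higher.

Emit:
servo_tool([
  {"offset": [0.002, 0, -0.001], "dr": [0, 0, 0]},
  {"offset": [0.004, 0, -0.002], "dr": [0, 0, 0]},
  {"offset": [0.006, 0, -0.003], "dr": [0, 0, 0]},
  {"offset": [0.008, 0, -0.004], "dr": [0, 0, 0]},
  {"offset": [0.01, 0, -0.005], "dr": [0, 0, 0]},
  {"offset": [0.012, 0, -0.005], "dr": [0, 0, 0]},
  {"offset": [0.012, 0, -0.005], "dr": [0, 0, 0]},
  {"offset": [0.012, 0, -0.005], "dr": [0, 0, 0]},
])

```text
time_s: 13.77
position: [0.4464, -0.077, 0.0726]
tcp_rot: [[0.099, 0.995, -0.002], [0.995, -0.099, -0.017], [-0.017, 0.0, -1.0]]
force: [1.0, -0.1, -2.0]
opening: 0.245
grasp_force: 30.0
```

```bash
cat > m.py <<'E'
import sys
from h import *
k=sys.argv[1]; a=snap('side','side'+k)['color'].astype(int); b=snap('top','top'+k)['color'].astype(int)
q=a[...,0]-a[...,2]
for r in range(162,204,2): print(r,''.join('o' if v>40 else 'r' if v>12 else '.' if v>-18 else 'B' for v in q[r,235:315]))
o=cv2.imread('pics/top9.png')[...,::-1].astype(int)
d=np.abs(b-o).mean(2); q=b[...,0]-b[...,2]
for r in range(228,280,2): print(r,''.join('x' if v>15 else '.' for v in d[r,240:275]),''.join('o' if v>40 else 'r' if v>6 else '.' for v in q[r,240:330]))
E
python3 m.py 11; python3 st.py
```

```text
162 BBBBBBBB....................................BBB.....................BBBBBBBBBBBB
164 BBBBBBB........................................rr.....BBB..........BBBBBBBBBBBBB
166 BBBBBB......................................rooooo.BBBBBB...........BBBBBBBBBBBB
168 BBBBBB..............................................................BBBBBBBBBBBB
170 BBBBBB.....................................rrrrrrr...................BBBBBBBBBBB
172 BBBBBB.................r.rrrrrrrrooooooooooooooooor.................BBBBBBBBBBBB
174 BBBBBB................rooooooooorrrr......rrrr.....................BBBBBBBBBBBBB
176 BBBBBBB................rrrrrrrrr.....BB............rr.............BBBBBBBBBBBBBB
178 BBBBBBB................r...........................rr..............BBBBBBBBBBBBB
180 BBBBBBBB...............rr............BB.BB.........................BBBBBBBBBBBBB
182 BBBBBBBBB.........rrrrrrr..........................................BBBBBBBBBBBBB
184 BBBBBBBBB.........rrrrrrrrrrrr..........rr..........................BBBBBBBBBBBB
186 BBBBBBBBB.........rrrrrrrrrrrr.....................................BBBBBBBBB
[... 3525 characters left out ...]
.........................................
272 .........................xxxxxxxxxx ..........................................................................................
274 .................................xx ..........................................................................................
276 ................................... ..........................................................................................
278 ..................................x ..........................................................................................
13.8667 [ 0.4464 -0.0772  0.0725] [-1.1505 -0.3796 -1.2141] [ 0.0111 -0.1306  0.0002] tip [0.4641 0.1008 0.0878] s 0.10832172361853107
```

Flipped: the dark disc now shows in the top map, columns 255 and up, rows 245–271. I'll check that it lies flat, and work out the retreat.

```bash
python3 - <<'E'
from roll import *
from scipy.optimize import least_squares
b=cv2.imread('pics/top11.png').astype(int); q=b[...,2]-b[...,0]
E=[]
for r in range(246,271):
    x=[c for c in range(250,273) if q[r,c]>6]
    if x: E.append((min(x)-.5,r))
for z in(.0145,.025):
    P=np.array([ray('top11',p,z)[:2] for p in E])
    f=least_squares(lambda c:np.hypot(*(P-c[:2]).T)-c[2],[.46,.15,.055],loss='soft_l1',f_scale=.002); print(z,f.x,abs(f.fun).max(),(f.x[:2]-B[:2])@U[:2])
    f=least_squares(lambda c:np.hypot(*(P-c[:2]).T)-.055,[.46,.15],loss='soft_l1',f_scale=.002); print(f.x,f.fun.round(4))
s=bot.read_state(); R0,p0=s['tcp_rot'],s['position']
G=np.array([[.959,-.284,0],[-.284,-.959,0],[0,0,-1.]])
for t in([.4272,-.27,.1523],[.4646,-.4001,.1543]): print((R0.T@(np.array(t)-p0)).round(4),Ro.from_matrix(R0.T@G).as_rotvec(degrees=True).round(2))
E
```

```text
0.0145 [0.4586 0.1567 0.0554] 0.0027786039055963108 0.1634204179808885
[0.4587 0.1571] [-0.0001 -0.0005  0.0003 -0.0004  0.0024 -0.0002  0.0007 -0.0013  0.0004
 -0.001   0.0014  0.0007  0.0002  0.      0.0002  0.0006 -0.0021 -0.001
 -0.0028 -0.001   0.001   0.0004  0.0004  0.001   0.0003]
0.025 [0.4528 0.1578 0.055 ] 0.0027591638123258405 0.1639972009014712
[0.4528 0.1578] [-0.0003 -0.0007  0.0002 -0.0004  0.0024 -0.0002  0.0007 -0.0013  0.0004
 -0.001   0.0015  0.0007  0.0003  0.0001  0.0002  0.0007 -0.002  -0.0009
 -0.0028 -0.001   0.0009  0.0004  0.0003  0.0009  0.0001]
[-0.1952 -0.     -0.0764] [  0.88   0.73 100.81]
[-0.3209  0.0501 -0.0762] [  0.88   0.73 100.81]
```

The fit gives radius 55.4 mm at s=0.163, so it lies flat. Retreat now.

Emit:
servo_tool([
  {"offset": [-0.02, 0, -0.02], "dr": [0, 0, 0]},
  {"offset": [-0.05, 0, -0.045], "dr": [0, 0, 0]},
  {"offset": [-0.08, 0, -0.07], "dr": [0, 0, 0]},
  {"offset": [-0.11, 0, -0.0764], "dr": [0, 0, 0]},
  {"offset": [-0.14, 0, -0.0764], "dr": [0, 0, 0]},
  {"offset": [-0.17, 0, -0.0764], "dr": [0, 0, 0]},
  {"offset": [-0.195, 0, -0.0764], "dr": [0, 0, 0]},
  {"offset": [-0.195, 0, -0.0764], "dr": [0, 0, 0]},
  {"offset": [-0.195, 0, -0.0764], "dr": [0, 0, 0]},
])

```text
time_s: 14.62
position: [0.4268, -0.2712, 0.1522]
tcp_rot: [[0.102, 0.995, -0.002], [0.995, -0.102, -0.017], [-0.017, 0.0, -1.0]]
force: [0.3, 0.0, -1.6]
opening: 0.252
grasp_force: 30.0
```

Emit:
servo_tool([
  {"offset": [0, 0, 0], "dr": [0, 0, 7]},
  {"offset": [0, 0, 0], "dr": [0, 0, 14]},
  {"offset": [0, 0, 0], "dr": [0, 0, 21]},
  {"offset": [0, 0, 0], "dr": [0, 0, 28]},
  {"offset": [0, 0, 0], "dr": [0, 0, 35]},
  {"offset": [-0.02, 0.008, 0], "dr": [0, 0, 42]},
  {"offset": [-0.04, 0.016, 0], "dr": [0, 0, 49]},
  {"offset": [-0.06, 0.024, 0], "dr": [0, 0, 56]},
  {"offset": [-0.08, 0.032, 0], "dr": [0, 0, 63]},
  {"offset": [-0.1, 0.04, 0], "dr": [0, 0, 70]},
  {"offset": [-0.12, 0.048, 0], "dr": [0.4, 0.4, 77]},
  {"offset": [-0.125, 0.05, 0], "dr": [0.4, 0.4, 84]},
  {"offset": [-0.125, 0.05, 0], "dr": [0.5, 0.5, 91]},
  {"offset": [-0.125, 0.05, 0], "dr": [0.8, 0.7, 98]},
  {"offset": [-0.125, 0.05, 0], "dr": [0.88, 0.73, 100.8]},
  {"offset": [-0.125, 0.05, 0], "dr": [0.88, 0.73, 100.8]},
  {"offset": [-0.125, 0.05, 0], "dr": [0.88, 0.73, 100.8]},
])

```text
time_s: 16.03
position: [0.4645, -0.3975, 0.154]
tcp_rot: [[0.96, -0.281, -0.001], [-0.281, -0.96, 0.002], [-0.002, -0.001, -1.0]]
force: [0.2, -0.0, -1.0]
opening: 0.246
grasp_force: 30.0
```

```bash
cat > chk.py <<'E'
import sys
from roll import *
from scipy.optimize import least_squares
k=sys.argv[1]; s=bot.read_state(); R0,p0=s['tcp_rot'],s['position']; print(s['time_s'],p0,s['force']); print(R0)
G=np.array([[.959,-.284,0],[-.284,-.959,0],[0,0,-1.]]); t=np.array([.4646,-.4001,.1543]); print('to rest-above',(R0.T@(t-p0)).round(4),Ro.from_matrix(R0.T@G).as_rotvec(degrees=True).round(2))
M=np.array([(.205,.0375,0),(.205,-.0375,0),(.114,.0375,0),(.114,-.0375,0)])*[1,-1,-1]
snap('side','side'+k); snap('top','top'+k)
# blade: bright blob near its expected place
exp=np.array([proj('side'+k,p0+R0@(m+[-.0265,0,-.0184])) for m in M]); print('expected',exp.round(1).tolist())
im=cv2.imread(f'pics/side{k}.png'); x0,y0=(exp.min(0)-12).astype(int); x1,y1=(exp.max(0)+12).astype(int)
g=im[y0:y1,x0:x1]; m=((g.min(2)>115)).astype(np.uint8); m=cv2.morphologyEx(m,cv2.MORPH_CLOSE,np.ones((5,5))); m=cv2.morphologyEx(m,cv2.MORPH_OPEN,np.ones((7,7)))
c=max(cv2.findContours(m,0,1)[0],key=cv2.contourArea); a=cv2.approxPolyDP(c,3,True)[:,0]+[x0,y0]; print('blade poly',a.tolist(), 'box',(c[:,0].min(0)+[x0,y0]).tolist(),(c[:,0].max(0)+[x0,y0]).tolist())
E
python3 chk.py 12
```

```text
16.0333 [ 0.4645 -0.3975  0.154 ] [ 0.2079 -0.0022 -1.0086]
[[ 0.9596 -0.2813 -0.0011]
 [-0.2813 -0.9596  0.0017]
 [-0.0016 -0.0014 -1.    ]]
to rest-above [ 0.0009  0.0025 -0.0003] [-0.08  0.09  0.16]
expected [[373.1, 211.3], [376.3, 227.1], [337.3, 211.9], [338.3, 227.8]]
blade poly [[336, 213], [338, 228], [374, 227], [373, 212], [358, 211], [355, 199], [347, 199], [346, 209]] box [336, 199] [374, 229]
```

```bash
python3 - <<'E'
from sil import *
for n,box in(('top12',(240,235,300,280)),('side12',(240,165,300,215))):
    im=cv2.imread(f'pics/{n}.png').astype(int); x0,y0,x1,y1=box; q=(im[...,2]-im[...,0])[y0:y1,x0:x1]
    m=cv2.morphologyEx((q>6).astype(np.uint8),cv2.MORPH_OPEN,np.ones((2,2)))
    c=max(cv2.findContours(m,0,1)[0],key=cv2.contourArea)[:,0]+[x0,y0]
    p=cv2.convexHull(np.array([proj(n,v) for v in verts(180,.163-.116)]).astype(np.float32))[:,0]
    f=verts(180,.163-.116).mean(0)
    print(n,'seen',c.min(0),c.max(0),'model flat',p.min(0).round(1),p.max(0).round(1),f)
    if n=='side12':
        for r in range(165,205,2): print(r,''.join('o' if v>40 else 'r' if v>6 else '.' for v in (im[...,2]-im[...,0])[r,240:310]))
    else:
        P=np.array([ray(n,k,.0145)[:2] for k in c]); A=np.c_[2*P,np.ones(len(P))]; s=np.linalg.lstsq(A,(P**2).sum(1),rcond=None)[0]; R=np.sqrt(s[2]+s[0]**2+s[1]**2)
        print('circle',s[:2],R,'resid',(np.hypot(*(P-s[:2]).T)-R).std()); print(cv2.fitEllipse(c),cv2.fitEllipse(p))
E
```

```text
top12 seen [257 247] [286 272] model flat [255.  242.5] [285.4 269.5] [0.4691 0.1555 0.013 ]
circle [0.4535 0.1566] 0.05227718748112583 resid 0.001180899125501914
((271.3433532714844, 259.353271484375), (25.532625198364258, 28.977275848388672), 78.71113586425781) ((270.2078857421875, 255.98731994628906), (26.848331451416016, 30.591835021972656), 77.78659057617188)
side12 seen [253 177] [282 192] model flat [253.3 175.8] [283.4 190. ] [0.4691 0.1555 0.013 ]
165 ......................................................................
167 ......................................................................
169 ......................................................................
171 ......................................................................
173 ......................................................................
175 ......................................................................
177 .....................r.rrrrrrrrrrrrr..................................
179 ...............rrrrrrrrrrrrrrrrrrrrrrrrr..............................
181 .............rrrrrrrrrrrrrrrrrrrrrr
[... 160 characters left out ...]
.........................
187 .............rrrrrrrrrrrrrrrrrrrrrrrrrr...............................
189 ...............rrrrrrrrrrrrorrrrrrrr...................rrrrrrrrrrrrr..
191 .......................rrr......................rrr......rrrrrrrr.....
193 ...............................................roor...................
195 ...............................................rrr...rrrrrroorroorrr..
197 ....................................................rrr...rrrrrrrrr...
199 .....................................................rr...............
201 ......................................................................
203 ......................................................................
```

Size and shape are consistent with lying flat in both cameras. One sub-pixel check for a small tilt against the wall while I still hold the spatula.

```bash
python3 - <<'E'
from sil import *
W=np.array([U[1],-U[0],0])
def pts(c,tilt,up): # tilt>0: far (+U) edge up, pivot near edge on floor
    t=np.radians(tilt); P=[]; q=np.linspace(0,2*np.pi,80,endpoint=False)
    for r,b in((.034,0),(.055,.0085),(.055,.0115),(.034,.02)):
        for a in q: P.append((r*np.cos(a),r*np.sin(a),b))
    P=np.array(P); s=P[:,0]*np.cos(t)-P[:,2]*np.sin(t); z=P[:,0]*np.sin(t)+P[:,2]*np.cos(t); z=z-z.min()+.003
    return np.array([c[0],c[1],0])+s[:,None]*U+P[:,1:2]*W+z[:,None]*[0,0,1]
def soft(n,box,sgn,bg):
    im=cv2.imread(f'pics/{n}.png').astype(float); x0,y0,x1,y1=box; q=(im[...,2]-im[...,0])[y0:y1,x0:x1]; lo,hi=np.percentile(q,30),np.percentile(q,92); return np.clip((q-lo)/(hi-lo),0,1)
def cost(n,box,I,c,tilt):
    x0,y0,x1,y1=box; p=np.array([proj(n,v) for v in pts(c,tilt,0)])-[x0,y0]; h=cv2.convexHull(((p+.5)*8).astype(np.int32)); k=np.zeros(((y1-y0)*8,(x1-x0)*8),np.uint8); cv2.fillConvexPoly(k,h,1)
    M=cv2.resize(k.astype(np.float32),(x1-x0,y1-y0),interpolation=cv2.INTER_AREA); M=cv2.GaussianBlur(M,(3,3),.7); return ((M-I)**2).sum()
from scipy.optimize import minimize
for n,box,c0 in(('side0',(248,188,298,222),(.453,-.007)),('side12',(245,168,290,200),(.462,.157)),('top12',(248,238,294,280),(.4535,.157))):
    I=soft(n,box,1,0)
    print(n,[(t,round(minimize(lambda c:cost(n,box,I,c,t),c0,method='Nelder-Mead',options=dict(initial_simplex=[c0,(c0[0]+.006,c0[1]),(c0[0],c0[1]+.008)],maxiter=60)).fun,2)) for t in(-8,-4,0,4,8,12)])
E
```

```text
side0 [(-8, np.float64(56.09)), (-4, np.float64(20.22)), (0, np.float64(2.34)), (4, np.float64(9.62)), (8, np.float64(39.09)), (12, np.float64(77.43))]
side12 [(-8, np.float64(50.06)), (-4, np.float64(30.33)), (0, np.float64(19.9)), (4, np.float64(27.87)), (8, np.float64(48.95)), (12, np.float64(77.4))]
top12 [(-8, np.float64(14.63)), (-4, np.float64(12.38)), (0, np.float64(10.93)), (4, np.float64(11.25)), (8, np.float64(12.72)), (12, np.float64(15.79))]
```

Both cameras give the best fit at 0° tilt, so the biscuit is flat. Now put the spatula back.

Emit:
servo_tool([
  {"offset": [0.001, 0.0025, 0.01], "dr": [0, 0, 0]},
  {"offset": [0.001, 0.0025, 0.03], "dr": [0, 0, 0]},
  {"offset": [0.001, 0.0025, 0.05], "dr": [0, 0, 0]},
  {"offset": [0.001, 0.0025, 0.07], "dr": [0, 0, 0]},
  {"offset": [0.001, 0.0025, 0.09], "dr": [0, 0, 0]},
  {"offset": [0.001, 0.0025, 0.1], "dr": [0, 0, 0]},
  {"offset": [0.001, 0.0025, 0.108], "dr": [0, 0, 0]},
  {"offset": [0.001, 0.0025, 0.114], "dr": [0, 0, 0]},
  {"offset": [0.001, 0.0025, 0.118], "dr": [0, 0, 0]},
  {"offset": [0.001, 0.0025, 0.12], "dr": [0, 0, 0]},
  {"offset": [0.001, 0.0025, 0.12], "dr": [0, 0, 0]},
  {"offset": [0.001, 0.0025, 0.12], "dr": [0, 0, 0]},
])

```text
time_s: 17.13
position: [0.4652, -0.4022, 0.0352]
tcp_rot: [[0.959, -0.284, 0.001], [-0.284, -0.959, -0.001], [0.001, 0.001, -1.0]]
force: [0.2, 0.1, -1.7]
opening: 0.248
grasp_force: 30.0
```

```bash
python3 chk.py 13
```

```text
17.1333 [ 0.4652 -0.4022  0.0352] [ 0.2077  0.0663 -1.716 ]
[[ 0.9589 -0.2838  0.0009]
 [-0.2838 -0.9589 -0.001 ]
 [ 0.0012  0.0007 -1.    ]]
to rest-above [-0.001  -0.0018 -0.1191] [ 0.04 -0.07  0.01]
expected [[372.6, 250.6], [375.6, 268.0], [338.4, 251.3], [339.3, 268.6]]
blade poly [[337, 252], [339, 269], [374, 268], [372, 251]] box [337, 251] [374, 269]
```

Emit:
servo_tool([
  {"offset": [-0.001, -0.0018, 0.001], "dr": [0, 0, 0]},
  {"offset": [-0.001, -0.0018, 0.0017], "dr": [0, 0, 0]},
  {"offset": [-0.001, -0.0018, 0.0017], "dr": [0, 0, 0]},
  {"offset": [-0.001, -0.0018, 0.0017], "dr": [0, 0, 0]},
])

```text
time_s: 17.57
position: [0.4644, -0.3996, 0.0334]
tcp_rot: [[0.959, -0.284, 0.0], [-0.284, -0.959, 0.0], [0.0, -0.0, -1.0]]
force: [-0.6, 1.2, 4.7]
opening: 0.249
grasp_force: 30.0
```

Emit:
servo_tool([
  {"offset": [0, 0, 0], "dr": [0, 0, 0]},
  {"offset": [0, 0, 0], "dr": [0, 0, 0]},
  {"offset": [0, 0, 0], "dr": [0, 0, 0]},
  {"offset": [0, 0, 0], "dr": [0, 0, 0]},
  {"offset": [0, 0, 0], "dr": [0, 0, 0]},
  {"offset": [0, 0, 0], "dr": [0, 0, 0]},
  {"offset": [0, 0, 0], "dr": [0, 0, 0]},
  {"offset": [0, 0, 0], "dr": [0, 0, 0]},
  {"offset": [0, 0, 0], "dr": [0, 0, 0]},
  {"offset": [0, 0, 0], "dr": [0, 0, 0]},
], gripper=-1)

```text
time_s: 18.4
position: [0.4643, -0.3998, 0.0328]
tcp_rot: [[0.959, -0.284, 0.0], [-0.284, -0.959, -0.0], [0.0, -0.0, -1.0]]
force: [0.3, -0.6, 0.1]
opening: 0.924
grasp_force: 0.0
```

Emit:
servo_tool([
  {"offset": [0, 0, -0.01], "dr": [0, 0, 0]},
  {"offset": [0, 0, -0.03], "dr": [0, 0, 0]},
  {"offset": [0, 0, -0.06], "dr": [0, 0, 0]},
  {"offset": [0, 0, -0.09], "dr": [0, 0, 0]},
  {"offset": [0, 0, -0.12], "dr": [0, 0, 0]},
  {"offset": [0, 0, -0.15], "dr": [0, 0, 0]},
  {"offset": [0, 0, -0.15], "dr": [0, 0, 0]},
  {"offset": [0, 0, -0.15], "dr": [0, 0, 0]},
  {"offset": [0, 0, -0.15], "dr": [0, 0, 0]},
])

```text
time_s: 19.15
position: [0.4639, -0.3993, 0.1829]
tcp_rot: [[0.959, -0.284, -0.0], [-0.284, -0.959, 0.0], [-0.0, -0.0, -1.0]]
force: [0.2, -0.1, -0.3]
opening: 0.997
grasp_force: 0.0
```

```bash
python3 - <<'E'
from h import *
from rig import bot
s=bot.read_state(); print(s['time_s'],s['position'],s['opening'],s['force'])
snap('side','side14')
for n in('side0','side14'):
    g=cv2.imread(f'pics/{n}.png')[240:285,325:390]; m=cv2.morphologyEx(cv2.morphologyEx((g.min(2)>115).astype(np.uint8),3,np.ones((5,5))),2,np.ones((7,7)))
    c=max(cv2.findContours(m,0,1)[0],key=cv2.contourArea); print(n,(cv2.approxPolyDP(c,3,True)[:,0]+[325,240]).tolist())
a,b=[cv2.imread(f'pics/{n}.png').astype(int) for n in('side0','side14')]
d=(abs(a-b).mean(2)>30)
print('diff counts: rest',d[245:290,262:325].sum(),'shakers',d[195:232,342:362].sum(),'mugs',d[150:196,316:383].sum(),'bowl',d[143:167,240:275].sum())
E
```

```text
19.15 [ 0.46394358 -0.39931501  0.18290774] 0.9972351499730742 [ 0.16357895 -0.072784   -0.30605882]
side0 [[337, 252], [339, 268], [373, 267], [371, 250]]
side14 [[337, 252], [339, 269], [373, 268], [371, 251]]
diff counts: rest 617 shakers 0 mugs 8 bowl 0
```

The spatula is back within a pixel of where it lay and the bystanders are unmoved. Handing in.

```bash
python3 -c "
from rig import ticket
print(ticket.hand_in())"
```

```text
the job is handed in; nothing more can be done
None
```

The biscuit is turned over and lies flat in the tray, chocolate side up; the spatula is back in its rest within a pixel of where it lay, the bystanders are unmoved, and the job was handed in at about 19 s (no verdict was returned).

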